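# Rock a battery pack into a bench charger

## Robot

A 6-joint arm with a two-finger parallel gripper is mounted at the origin on the work surface. World frame = base frame: x ahead of the robot, y to its left, z up, the work surface at z = 0. Lengths are in m, angles in degrees, forces in N, time in s.
With the tool pointing down it reaches from about 0.375 to 0.9 m from the base axis. Payload 3.1 kg.
Tool frame: the origin (TCP) lies between the finger pads; the fingertips stand 11 mm ahead of it and the grasp point (between the pads) lies 8 mm behind it; x points along the fingers, y is the direction in which the jaws open and shut, and the axes are right-handed (so a half turn about x gives the same grasp; the last joint's range is limited). The gripper opens to 87 mm and grips with 3 to 60 N. Pads are 19 mm wide; open, the fingers measure 117 mm over their backs; the gripper's body (75 mm by 190 mm) begins 51 mm behind the grasp point.
Start: joints at [-77.034, 30.224, 82.088, -0, 67.689, -10.227], TCP at [0.246, -0.574, 0.212] pointing down, gripper open.
Joint ranges: [-176.69, 176.69], [-43.24, 126.21], [12.49, 139.97], [-82, 262], [0, 151.66], [-163.58, 163.58]. Speed limits (degrees/s): [159.86, 159.86, 180, 180, 180, 180].

## Interface

Orientations are given as a 3x3 rotation matrix whose columns are the frame's x, y, z axes.
In Python, from rig import bot gives the robot as it stands.
- The arm moves only by the shell command python3 -m inch 'ROWS' [OPENING]. ROWS is a JSON object of lists of equal length, an entry for each row: "dp": the shift along the tool's x, y, z in mm, a list of three; "yaw": the turn about the tool's x in degrees. In form: {"dp": [[tx, ty, tz], ...], "yaw": [yaw, ...]}. A call has 1 to 20 rows; each row shifts and turns the commanded pose from where the row before left it, along the tool's axes as they then stand; what a row does not reach is not made up. A row lasts 1/12 s, in which the tool goes at most 41.7 mm and 7.16 degrees, less where a joint would pass 70% of its speed; a pose out of reach is approached as far as the arm can. A call is refused whole if a number of a shift passes 41.7 or a number of a turn 7.16, either way. A call with a gripper value outside its range is refused whole. OPENING is the finger opening in mm, from 0 to 87, set as the call begins (- or left out, the last holds). The fingers move at their own pace and stop on an object; the grip force is fixed at half the most. Time passes only in rows, so rows that do not move let the fingers close. It gives the time, the measured TCP pose, the force and the opening at its end, in the units of the state.
- bot.read_state(): the state, without advancing time (a new reading comes with each control period).
- bot.capture(name): name is "scene" or "top" or "wrist"; returns a dict with "color" (420x560x3 uint8, red, green, blue), "intrinsics" (3x3 intrinsics, pixels), "pose" (4x4, takes a point from camera to world coordinates). Camera axes: x right, y down, z forward; pixel columns grow to the right and rows downward; lengths in m; the calibration is good to about 2 mm. The wrist camera is an equidistant fisheye: a pixel r from the principal point sees the ray r / f radians off the axis. A picture is of the moment at which its call begins. There is no depth.
- bot.hand_in(): hands the job in, once; it reports no verdict.
The state is a dict: "time_s": time; "joint_positions": joint angles; "qvel": joint speeds; "tau": joint torques, N m; "position": TCP position; "tcp_rot": TCP orientation; "force": force on the tool from outside, world axes, zero at the start; "moment": the same for the moment, N m; "opening": opening from 0.0 (shut) to 1.0 (fully open).
Only numpy, scipy, OpenCV 4.12 (cv2) and the standard library are available. Lean on these libraries where they do the work, as an engineer would, in place of code of your own. Each camera call takes 0.05 s, during which the arm holds its last target.

## Task

Take the smaller battery pack, the one with a rib on its top, and load it into the bench charger's pocket: dip its brass-contact end in first, push the sprung brass plate back with it, then rock the other end down until the pack lies flat on the pocket floor, and let go. It is a tight fit and the pocket insert may be clamped several millimetres off centre, so feel your way in gently (well under 45 N on the charger in all, the spring included) and leave the other things on the bench where they are.

Things in the scene. Friction and masses are not known exactly. Their poses are not given: they have to be found in the camera images.
- pack: Grey battery pack, a block 70 (x) x 36 (y) x 50 (z) mm, 200 to 325 g, upright on the bench. Origin: centre of underside; z up. Its -x end carries the two brass contact strips and must go against the sprung plate. A black rib (8 x 26 mm, 4 mm high) stands on top near the +x end. The -x end points roughly towards the robot at the start.
- pack_nose (a point): Point on the pack: middle of the bottom edge of its brass-contact end, at (-35, 0, 0) mm in the pack's frame.
- dock: Bench charger fixed to the bench, yaw varies 0.3 rad: black base 180 (x) x 120 (y) x 24 mm. Origin: centre of underside; z up; x along the pocket, -x end roughly towards the robot. On it a white insert, 104 x 54 mm, holds an open-topped pocket: floor 30 mm and rim 42 mm above the bench, 37.6 mm wide in y between 8 mm thick side walls without chamfers.
- pocket_floor (a point): NOMINAL centre of the pocket floor, a point of the black base at (0, 0, 30) mm in the dock's frame. The insert is clamped in slots: the real pocket lies up to 6 mm off this along dock x and, separately, along dock y (kept parallel, unmeasured, staying put under less than about 60 N), so find it by touch or sight.
- pocket_end (a point): NOMINAL middle of the rigid end wall's top edge, at (35, 0, 42) mm in the dock's frame; it shifts with the insert. At the other, -x, end of the pocket stands the sprung brass plate, 32 mm wide, top level with the rim, its free face at x = -30 mm (nominal): until it is pushed back the pocket is 5 mm shorter than the pack.
- contact (a joint): Travel of the sprung contact plate towards the charger's -x, in m: 0 free, 0.005 with the pack seated, 0.012 hard stop. It takes 2 N to start and 0.5 N more for every mm; a seated pack is pressed by plate and end wall with about 4.5 N each, so friction can hold it a little high: press it down with some 10 N.
- big_pack: Bystander: larger plain grey battery pack, 94 x 46 x 46 mm, no rib on top; it does not fit the charger. Origin: centre of underside.
- tape: Bystander: roll of black tape lying flat, 70 mm across, 22 mm high. Origin: centre of underside.
- screwdriver: Bystander: screwdriver with black handle lying on the bench near the far edge.
- wrench: Bystander: steel wrench lying on the bench.
- spool: Bystander: aluminium wire spool, 48 mm across, 36 mm high, standing. Origin: centre of underside.
- jar: Bystander: amber glass jar, 56 mm across, 70 mm high. Origin: centre of underside.
- wire_nut: Bystander: small orange wire connector, cone 24 mm wide and high.
Not all that is in view belongs to the job. Leave any blue look-alike of the pack alone.

How it is judged:
By the outcome, as a careful person would: the job done as asked, in the order asked, and still so for the second after the job is handed in, with the robot touching nothing.
It also fails if it takes over 58 s, if anything falls off the work surface, if the arm or the gripper's body presses on something with over 40 N, if the wrist force passes 120 N, or if a joint passes its speed limit or range.

## Working session

There is one attempt and no reset: what is moved stays moved. The work goes in short steps, Python scripts to look and compute and a shell command to move; the robot and the scene stay as the last step left them, time stands still between calls to the robot, and variables do not carry over. Pictures are saved under pics/ and viewed, and the job is handed in when it is done.

```bash
ls; mkdir -p pics; python3 - <<'E'
from rig import bot
import cv2
print(bot.read_state())
for n in ["scene","top","wrist"]:
    c=bot.capture(n); cv2.imwrite(f"pics/{n}0.png",c["color"][:,:,::-1]); print(n,c["intrinsics"].tolist(),c["pose"].round(4).tolist())
E
```

```text
pics
{'time_s': 0.0, 'joint_positions': array([-7.70348533e+01,  3.02792595e+01,  8.21561281e+01,  1.31558937e-03,
        6.76868403e+01, -1.02263888e+01]), 'qvel': array([ 0.11495276,  0.10414434, -0.03491788, -0.02812712,  0.04822223,
        0.02876412]), 'tau': array([ 4.85792407e-04, -4.40042245e+01, -1.76594102e+01,  6.35052030e-02,
        5.83804341e-02, -1.59713891e-04]), 'position': array([ 0.24600245, -0.57374443,  0.21056992]), 'tcp_rot': array([[-4.57918194e-04,  3.93797605e-01, -9.19197061e-01],
       [ 2.08366010e-03, -9.19194786e-01, -3.93797669e-01],
       [-9.99997724e-01, -2.09562136e-03, -3.99624340e-04]]), 'force': array([-0.76924983, -0.19934858, -0.18864884]), 'moment': array([-0.03738648, -0.02083494,  0.02215337]), 'opening': 1.000309616946334}
scene [[389.68123219113176, 0.0, 279.1840193787877], [0.0, 389.68123219113176, 214.37307939777116], [0.0, 0.0, 1.0]] [[0.6451, 0.5684, -0.5107, 0.9548], [0.764, -0.4944, 0.4146, -0.3455], [-0.0168, -0.6576, -0.7532, 0.6398], [0.0, 0.0, 0.0, 1.0]]
top [[477.9227915287049, 0.0, 274.53848120540107], [0.0, 477.9227915287049, 210.6900365936786], [0.0, 0.0, 1.0]] [[-0.0031, -0.9834, 0.1812, 0.408], [-0.9994, -0.003, -0.0331, -0.0067], [0.033, -0.1812, -0.9829, 1.0936], [0.0, 0.0, 0.0, 1.0]]
wrist [[325.19226210127806, 0.0, 281.18090904131407], [0.0, 325.19226210127806, 210.2153755842439], [0.0, 0.0, 1.0]] [[0.394, -0.8908, -0.2264, 0.3078], [-0.9191, -0.3824, -0.0949, -0.5472], [-0.002, 0.2454, -0.9694, 0.3848], [0.0, 0.0, 0.0, 1.0]]
```

View pics/scene0.png

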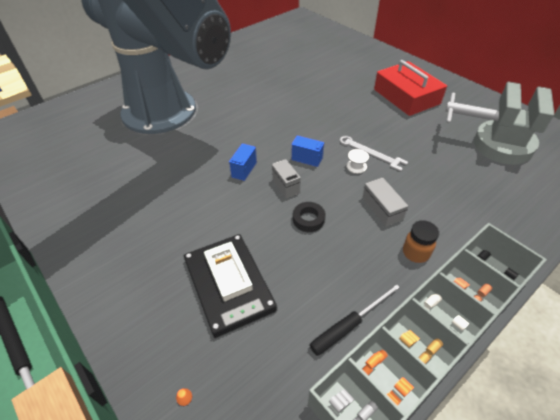

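View pics/top0.png

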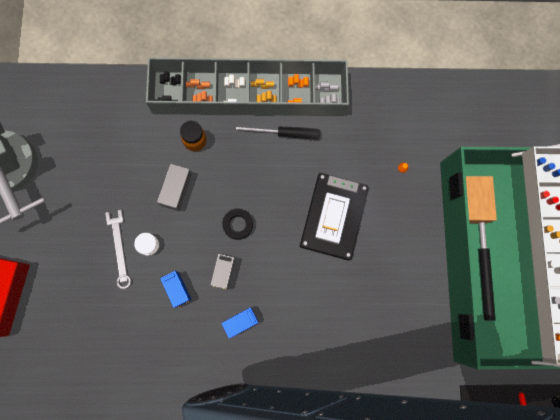

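View pics/wrist0.png

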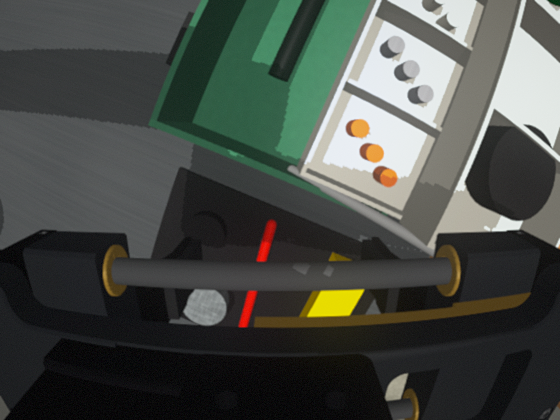

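Candidates for the pack:
- Small grey block with a black rib: top (222,271), scene (286,177).
- Plain larger grey block: top (174,187), scene (385,199).
- Blue look-alikes: top (175,289) and (240,323), scene (243,161) and (307,151).

By the description it is the ribbed grey one. I'll check it in a close crop and measure.

```bash
cat > h.py <<'E'
import numpy as np, cv2
def ray(c,u,v,name):
    K=c["intrinsics"];x=(u-K[0,2])/K[0,0];y=(v-K[1,2])/K[1,1]
    if name=="wrist":
        r=np.hypot(x,y);d=np.array([x/r*np.sin(r),y/r*np.sin(r),np.cos(r)]) if r>1e-9 else np.array([0,0,1.])
    else: d=np.array([x,y,1.])
    return c["pose"][:3,3],c["pose"][:3,:3]@d
def onz(c,u,v,z,name):
    o,d=ray(c,u,v,name);return o+d*(z-o[2])/d[2]
def proj(c,P,name):
    T=c["pose"];p=T[:3,:3].T@(np.asarray(P)-T[:3,3]);K=c["intrinsics"]
    if name=="wrist":
        n=np.hypot(p[0],p[1]);t=np.arctan2(n,p[2]);q=p[:2]/n*t
    else:q=p[:2]/p[2]
    return q*[K[0,0],K[1,1]]+K[:2,2]
E
python3 - <<'E'
from rig import bot
import cv2,numpy as np
from h import *
c=bot.capture("top");im=c["color"];g=im.astype(int)
hsv=cv2.cvtColor(im,cv2.COLOR_RGB2HSV)
a=cv2.resize(im[245:300,195:250],None,fx=7,fy=7,interpolation=cv2.INTER_NEAREST)
b=cv2.resize(im[170:265,295:375],None,fx=5,fy=5,interpolation=cv2.INTER_NEAREST)
H=max(a.shape[0],b.shape[0]);o=np.zeros((H,a.shape[1]+b.shape[1],3),np.uint8);o[:a.shape[0],:a.shape[1]]=a;o[:b.shape[0],a.shape[1]:]=b
cv2.imwrite("pics/crop0.png",o[:,:,::-1])
s=bot.capture("scene");i2=s["color"]
a=cv2.resize(i2[150:205,260:315],None,fx=7,fy=7,interpolation=cv2.INTER_CUBIC)
b=cv2.resize(i2[230:335,180:280],None,fx=4,fy=4,interpolation=cv2.INTER_CUBIC)
H=max(a.shape[0],b.shape[0]);o=np.zeros((H,a.shape[1]+b.shape[1],3),np.uint8);o[:a.shape[0],:a.shape[1]]=a;o[:b.shape[0],a.shape[1]:]=b
cv2.imwrite("pics/crop1.png",o[:,:,::-1])
# masks
def rects(m,box,z):
    mm=np.zeros_like(m);x0,y0,x1,y1=box;mm[y0:y1,x0:x1]=m[y0:y1,x0:x1]
    cs,_=cv2.findContours(mm,cv2.RETR_EXTERNAL,cv2.CHAIN_APPROX_NONE);k=max(cs,key=cv2.contourArea)
    r=cv2.minAreaRect(k);P=np.array([onz(c,u,v,z,"top") for u,v in cv2.boxPoints(r)])
    e=P[1]-P[0];f=P[2]-P[1]
    print(r,"centre",P.mean(0).round(4),"sides",np.linalg.norm(e).round(4),np.linalg.norm(f).round(4),"ang",np.degrees(np.arctan2(e[1],e[0])).round(1),np.degrees(np.arctan2(f[1],f[0])).round(1))
v=hsv[...,2];sat=hsv[...,1]
rects(((v>120)).astype(np.uint8),(195,245,250,300),.05)
rects(((v>200)).astype(np.uint8),(295,170,375,265),.042)
rects(((v<35)).astype(np.uint8),(295,165,375,265),.024)
E
```

```text
((221.558837890625, 271.26470947265625), (16.24988555908203, 33.22737503051758), 14.03624439239502) centre [0.467  0.0733 0.05  ] sides 0.0712 0.0354 ang -13.0 -104.0
((332.41180419921875, 217.35296630859375), (23.768489837646484, 45.11162567138672), 14.03624439239502) centre [ 0.5874 -0.1719  0.042 ] sides 0.1033 0.0537 ang -15.0 -104.1
((324.4781799316406, 252.58248901367188), (48.76175308227539, 1.2225979566574097), 14.826478958129883) centre [ 0.5097 -0.1547  0.024 ] sides 0.0028 0.1095 ang -15.5 -104.9
```

View pics/crop0.png

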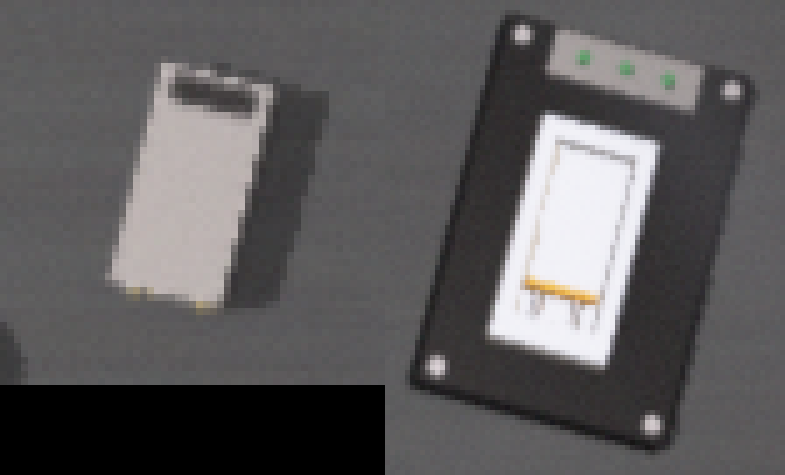

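View pics/crop1.png

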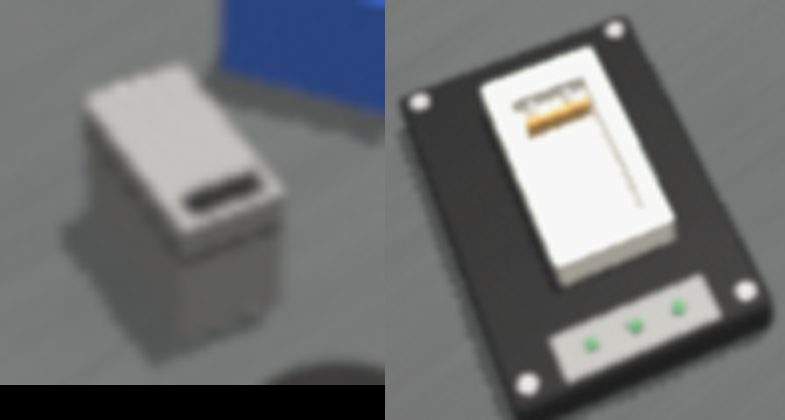

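The crops confirm it. The ribbed pack's rib is at the far end and its contacts point to the robot, and the charger's plate is at the robot end. Next I check what the wrist camera can see near the TCP and work out the first transit.

```bash
cat >> h.py <<'E'
def totool(st,d):  # world delta (m) -> tool mm
    return (st["tcp_rot"].T@np.asarray(d)*1000).round(1)
E
python3 - <<'E'
from rig import bot
from h import *
c=bot.capture("wrist");s=bot.read_state();R=s["tcp_rot"];p=s["position"]
for nm,l in [("tcp",(0,0,0)),("tip+y",(.011,.043,0)),("tip-y",(.011,-.043,0)),("100 ahead",(.1,0,0)),("180",(.18,0,0)),("100,-z50",(.1,0,-.05)),("100,-z100",(.1,0,-.1)),("pad z-10",(0,0,-.01))]:
    print(nm,proj(c,p+R@np.array(l),"wrist").round(1))
a=np.radians(-104);Rn=np.c_[[0,0,-1],[np.cos(a),np.sin(a),0],[np.cos(a-np.pi/2),np.sin(a-np.pi/2),0]]
print((Rn.T@(np.array([.467,.0733,.12])-p)*1000).round(1), (Rn.T@(np.array([.587,-.172,.16])-p)*1000).round(1))
print(np.degrees(np.arctan2(R[1,1],R[0,1])))
E
```

```text
tcp [282.1 249.6]
tip+y [352.  242.5]
tip-y [211.9 242.5]
100 ahead [281.8 207.9]
180 [281.7 190.6]
100,-z50 [281.8 150. ]
100,-z100 [281.9  90.9]
pad z-10 [282.1 233. ]
[  91.2 -681.7  -57.7] [  51.2 -472.7 -233.5]
-66.80606226343261
```

```bash
python3 -m inch '{"dp":[[0,0,0],[0,0,0],[0,0,0],[0,0,0],[0,0,0],[0,0,0],[3.9,-36.4,-13.4],[3.9,-36.4,-13.4],[3.9,-36.4,-13.4],[3.9,-36.4,-13.4],[3.9,-36.4,-13.4],[3.9,-36.4,-13.4],[3.9,-36.4,-13.4],[3.9,-36.4,-13.4],[3.9,-36.4,-13.4],[3.9,-36.4,-13.4],[3.9,-36.4,-13.4],[3.9,-36.4,-13.4],[3.9,-36.4,-13.4],[0,0,0]],"yaw":[6.25,6.25,6.25,6.25,6.25,6.25,0,0,0,0,0,0,0,0,0,0,0,0,0,0]}' 87
python3 -m inch '{"dp":[[0,0,0],[0,0,0]],"yaw":[0,0]}'
python3 - <<'E'
from rig import bot
from h import *
c=bot.capture("wrist");np.savez("w1.npz",**c);cv2.imwrite("pics/w1.png",c["color"][:,:,::-1])
s=bot.read_state();print(s["position"],s["force"],np.degrees(np.arctan2(s["tcp_rot"][1,1],s["tcp_rot"][0,1])))
E
```

```text
time_s: 1.97
position: [0.5346, -0.1531, 0.1603]
tcp_rot: [[0.001, -0.241, -0.971], [0.003, -0.971, 0.241], [-1.0, -0.003, -0.001]]
force: [-0.8, -1.2, -0.7]
opening: 0.998
time_s: 2.13
position: [0.5318, -0.159, 0.1608]
tcp_rot: [[-0.0, -0.246, -0.969], [-0.0, -0.969, 0.246], [-1.0, 0.0, 0.0]]
force: [-0.6, 0.6, -0.3]
opening: 0.999
[ 0.53153186 -0.15968892  0.16089078] [-0.41849849 -1.27665576  1.50370156] -104.33505412409589
```

View pics/w1.png

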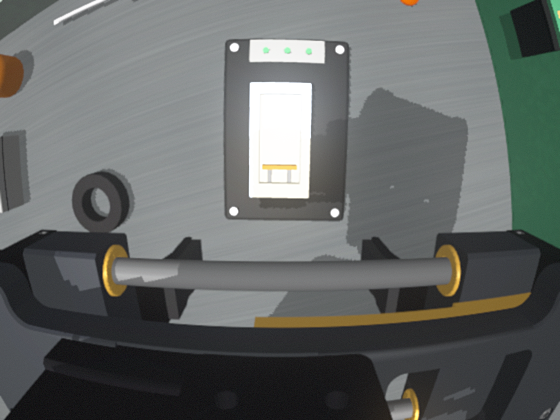

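The wrist view shows the charger square on: insert x 249–311, rows 83–197, brass plate at row 167, inner end wall near row 95, tape at (102,200). Now I measure it in plane z=42 mm.

```bash
cat >> h.py <<'E'
def rectz(c,mask,z,name):
    cs,_=cv2.findContours(mask.astype(np.uint8),cv2.RETR_EXTERNAL,cv2.CHAIN_APPROX_NONE);k=max(cs,key=cv2.contourArea)
    P=np.array([onz(c,u,v,z,name)[:2] for u,v in k[:,0]])
    (cx,cy),(w,h),_=r=cv2.minAreaRect((P*1000).astype(np.float32))
    B=cv2.boxPoints(r);e=B[1]-B[0];f=B[2]-B[1]
    if np.linalg.norm(e)<np.linalg.norm(f): e=f
    if e[0]<0:e=-e
    print("centre",round(cx,1),round(cy,1),"size",round(w,1),round(h,1),"yaw",np.degrees(np.arctan2(e[1],e[0])).round(2))
    return P
E
python3 - <<'E'
from h import *
c=dict(np.load("w1.npz"));im=c["color"];g=cv2.cvtColor(im,cv2.COLOR_RGB2GRAY)
m=np.zeros_like(g);m[75:205,240:320]=(g[75:205,240:320]>140);rectz(c,m,.042,"wrist")
# base: dark
m=np.zeros_like(g);m[30:230,215:360]=(g[30:230,215:360]<75);rectz(c,m,.024,"wrist")
o=cv2.resize(im[70:230,215:360],None,fx=4,fy=4,interpolation=cv2.INTER_CUBIC)[:600]
cv2.imwrite("pics/w1c.png",np.clip(o[:,:,::-1].astype(int),0,255))
for uv in [(280,167),(280,95)]: print(onz(c,*uv,.042,"wrist"))
E
```

```text
centre 588.2 -171.0 size 56.3 106.6 yaw -14.69
centre 532.5 -214.9 size 15.0 71.0 yaw -14.41
[ 0.564145   -0.16548082  0.042     ]
[ 0.62725912 -0.18151233  0.042     ][ WARN:0@0.066] global loadsave.cpp:1063 imwrite_ Unsupported depth image for selected encoder is fallbacked to CV_8U.
```

View pics/w1c.png

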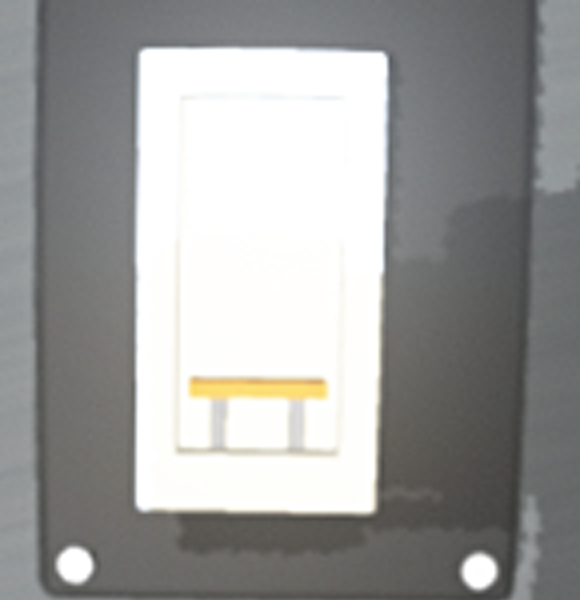

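```bash
python3 - <<'E'
from rig import bot
from h import *
s=bot.read_state();print(totool(s,np.array([.467,.0733,.13])-s["position"]))
E
```

```text
[  30.8 -209.8  120.2]
```

```bash
python3 -m inch '{"dp":[[5,-35,20],[5,-35,20],[5,-35,20],[5,-35,20],[5,-35,20],[5,-35,20],[0,0,30],[0,0,0],[0,0,0],[0,0,0]],"yaw":[0,0,0,0,0,0,0,0,0,0]}' 64
python3 - <<'E'
from rig import bot
from h import *
c=bot.capture("wrist");np.savez("w2.npz",**c);cv2.imwrite("pics/w2.png",c["color"][:,:,::-1])
s=bot.read_state();print(s["position"],s["force"],np.degrees(np.arctan2(s["tcp_rot"][1,1],s["tcp_rot"][0,1])))
im=c["color"];g=cv2.cvtColor(im,cv2.COLOR_RGB2GRAY)
print([proj(c,p,"wrist").round(0) for p in [(.467,.0733,.05),(.501,.065,.05)]])
E
```

```text
time_s: 3.02
position: [0.4398, 0.0803, 0.1314]
tcp_rot: [[0.003, -0.249, -0.968], [-0.0, -0.968, 0.249], [-1.0, -0.0, -0.003]]
force: [0.2, -0.0, -0.4]
opening: 0.737
[0.44033802 0.08007767 0.13138776] [ 0.2857033  -0.2708873  -0.22935494] -104.45269258084626
[array([282., 179.]), array([281., 135.])]
```

View pics/w2.png

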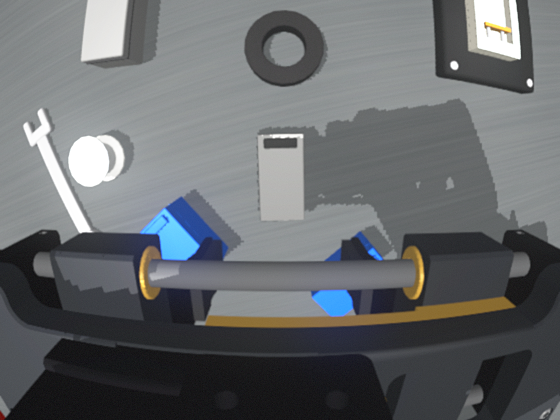

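The pack is at (281,178) with its rib at the top, rows 138–148. The blue blocks sit at (180,228) and (350,270), so I check finger clearance against them as well as the pack pose.

```bash
python3 - <<'E'
from rig import bot
from h import *
c=dict(np.load("w2.npz"));im=c["color"];g=cv2.cvtColor(im,cv2.COLOR_RGB2GRAY);hsv=cv2.cvtColor(im,cv2.COLOR_RGB2HSV)
m=np.zeros_like(g);m[125:228,250:312]=(g[125:228,250:312]>150);
m=cv2.morphologyEx(m,cv2.MORPH_CLOSE,np.ones((15,15)))
rectz(c,m,.05,"wrist")
s=bot.read_state();print(totool(s,np.array([.467,.0733,.0])-s["position"]))
t=bot.capture("top");im=t["color"];h=cv2.cvtColor(im,cv2.COLOR_RGB2HSV)
m=((h[...,0]>100)&(h[...,0]<130)&(h[...,1]>150)).astype(np.uint8);m[:,:150]=0;m[:,270:]=0
cs,_=cv2.findContours(m,cv2.RETR_EXTERNAL,cv2.CHAIN_APPROX_NONE)
a=np.radians(-14.4)
for k in cs:
    if cv2.contourArea(k)<50: continue
    P=np.array([onz(t,u,v,.045,"top")[:2]-[.467,.0733] for u,v in k[:,0]])@np.array([[np.cos(a),-np.sin(a)],[np.sin(a),np.cos(a)]])
    print(P.min(0).round(3),P.max(0).round(3), P[P[:,0].argmax()].round(3))
E
```

```text
centre 468.7 74.2 size 50.2 82.7 yaw -14.37
[131.5  -0.  -27.1]
[-0.127 -0.101] [-0.071 -0.047] [-0.071 -0.089]
```

```bash
python3 - <<'E'
from rig import bot
from h import *
c=dict(np.load("w2.npz"));im=c["color"];g=cv2.cvtColor(im,cv2.COLOR_RGB2GRAY)
print(g[178,245:320:3],g[120:235:4,281])
for th in (165,180,195):
    m=np.zeros_like(g);m[125:228,250:312]=(g[125:228,250:312]>th);m=cv2.morphologyEx(m,cv2.MORPH_OPEN,np.ones((3,3)))
    rectz(c,m,.05,"wrist")
R=bot.read_state()["tcp_rot"]
for uv,z in [((228,245),.0),((215,225),.045),((180,197),.045),((185,215),.045),((380,237),.045),((362,233),.045)]:
    d=onz(c,*uv,z,"wrist")-[.467,.0733,0]; print(uv,z,(R.T@d*1000).round(0)[1:])
E
```

```text
[149 150 149 148 139 183 183 182 182 183 183 182 183 182 185 182 182 182
 182 176 104 105 107 103 102] [146 148 120  99 254  74  75 150 186 185 183 186 185 183 181 183 182 181
 181 180 179 181 179 178 176 160 149 143 149]
centre 468.1 74.3 size 34.5 69.6 yaw -13.76
centre 479.5 71.5 size 33.6 46.4 yaw -14.87
centre 499.3 60.9 size 23.4 2.4 yaw 75.78
(228, 245) 0.0 [-54.  74.]
(215, 225) 0.045 [-57.  40.]
(180, 197) 0.045 [-86.  15.]
(185, 215) 0.045 [-83.  31.]
(380, 237) 0.045 [86. 51.]
(362, 233) 0.045 [69. 47.]
```

```bash
python3 -m inch '{"dp":[[0,-1,-28],[25,0,0],[25,0,0],[25,0,0],[16,0,0],[10,0,0],[2.4,0,0],[0,0,0],[0,0,0]],"yaw":[0.5,0,0,0,0,0,0,0,0]}' 64
python3 - <<'E'
from rig import bot
from h import *
c=bot.capture("wrist");cv2.imwrite("pics/w3.png",c["color"][:,:,::-1])
s=bot.read_state();print(s["position"],s["force"])
E
```

```text
time_s: 3.87
position: [0.4668, 0.0752, 0.028]
tcp_rot: [[0.002, -0.256, -0.967], [-0.0, -0.967, 0.256], [-1.0, -0.0, -0.001]]
force: [0.0, -0.3, -0.3]
opening: 0.741
[0.46686244 0.07534253 0.02826551] [ 0.68038475  0.03809073 -0.07184156]
```

View pics/w3.png

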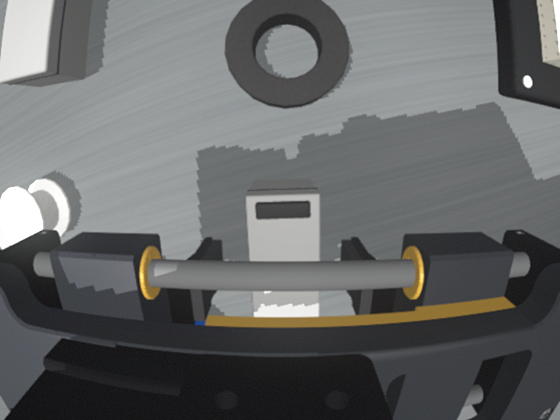

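Pack is centred between the fingers (247–320, top edge row 190). Close on it.

```bash
python3 -m inch '{"dp":[[0,0,0],[0,0,0],[0,0,0],[0,0,0],[0,0,0],[0,0,0],[0,0,0]],"yaw":[-0.4,0,0,0,0,0,0]}' 20
python3 -m inch '{"dp":[[-5,0,0],[-20,0,0],[-30,0,0],[-30,0,0],[0,0,0],[0,0,0],[0,0,0]],"yaw":[0,0,0,0,0,0,0]}'
python3 - <<'E'
from rig import bot
from h import *
c=bot.capture("wrist");cv2.imwrite("pics/w4.png",c["color"][:,:,::-1])
s=bot.read_state();print(s["position"],s["force"],s["moment"],s["opening"]*87)
E
```

```text
time_s: 4.5
position: [0.4659, 0.0754, 0.0277]
tcp_rot: [[0.0, -0.249, -0.969], [-0.0, -0.969, 0.249], [-1.0, 0.0, -0.0]]
force: [-1.2, -2.4, 3.3]
opening: 0.411
time_s: 5.08
position: [0.4648, 0.0758, 0.1119]
tcp_rot: [[-0.002, -0.249, -0.969], [0.0, -0.969, 0.249], [-1.0, 0.0, 0.002]]
force: [-0.2, 0.2, -3.5]
opening: 0.41
[0.46444629 0.07578931 0.1113447 ] [-0.00660774 -0.96876156 -2.86301715] [ 0.0846559   0.09387465 -0.0053302 ] 35.56527242927786
```

View pics/w4.png

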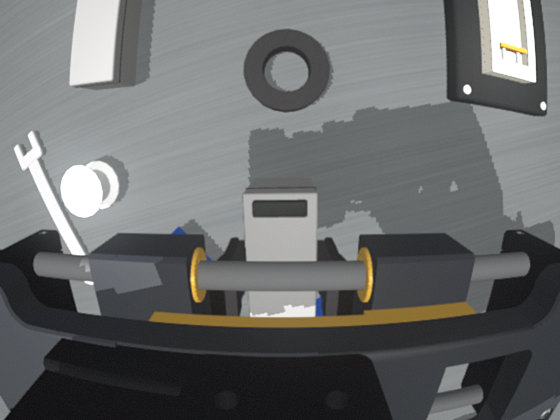

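Pack held (opening 35.6 mm, about −3 N weight). Next I work out the pack's offset in the grip and the move to the pocket.

```bash
python3 - <<'E'
from rig import bot
from h import *
s=bot.read_state();R=s["tcp_rot"];p=s["position"]
c=bot.capture("wrist");g=cv2.cvtColor(c["color"],cv2.COLOR_RGB2GRAY)
print(g[180:222,281], g[225,238:325])
top=p[2]-.0278+.05
for uv,z in [((281,193),top),((244,225),top),((317.5,225),top),((253,208),top+.004),((308,208),top+.004)]:
    print(uv,(R.T@(onz(c,*uv,z,"wrist")-p)*1000).round(1))
d=dict(np.load("w1.npz"));g=cv2.cvtColor(d["color"],cv2.COLOR_RGB2GRAY)
print(g[85:102,280],g[158:176,280]);print(g[150,244:256],g[150,306:318],g[110,244:256],g[110,306:318])
E
```

```text
[101 102  99 101  99 101  91  75  82  98 102 101 114 141 168 183 183 184
 183 156  84  48  60  71  73  71  71  70  68  67  69  66  68  64  63  62
  89 141 178 185 180 181] [153 153 153 153 154 154 158 172 179 176 178 178 178 176 178 179 177 178
 178 179 178 180 181 181 181 180 180 180 180 179 179 179 180 181 179 179
 179 181 180 179 179 181 180 180 181 181 180 181 180 180 182 182 181 180
 182 181 181 180 181 180 180 181 181 179 181 181 180 180 179 182 181 181
 180 180 182 181 180 176 159 128 108 102 101 103 104 106 105]
(281, 193) [-22.3  -0.7 -36.9]
(244, 225) [-22.3 -18.8 -21. ]
(317.5, 225) [-22.3  17.2 -21. ]
(253, 208) [-26.3 -13.8 -30.5]
(308, 208) [-26.3  12.  -30.5]
[255 255 255 255 255 255 255 255 250 248 255 255 255 255 255 255 255] [254 254 254 254 255 255 217 187 217 219 219 237 255 255 254 254 254 254]
[124 126 125 120 133 241 255 255 254 254 254 254] [254 255 255 246 160 112 113 111 111 111 110 109] [130 128 128 128 131 195 255 255 255 255 255 255] [255 255 255 255 255 204 113 120 127 130 131 130]
```

```bash
python3 - <<'E'
from rig import bot
from h import *
s=bot.read_state();R=s["tcp_rot"];p=s["position"]
d=dict(np.load("w1.npz"))
def ed(l,r): return (onz(d,*l,.042,"wrist")+onz(d,*r,.042,"wrist"))/2
A=ed((248.6,150),(309.9,150));B=ed((249,110),(311.4,110));print(A,B)
E=onz(d,280.5,93.7,.042,"wrist");P=onz(d,280,164.2,.042,"wrist")
ax=(B-A)/np.linalg.norm(B-A);print("yaw",np.degrees(np.arctan2(ax[1],ax[0])),"len",np.dot(E-P,ax))
ax=-R[:,2]
mid=(A+B)/2; plate=mid+ax*np.dot(P-mid,ax); end=mid+ax*np.dot(E-mid,ax)
print("plate",plate,"end",end)
# target: pack tail (tool z=-36.9 incl bias) 6 mm beyond end
tcp=end-ax*(.0369-.006); tcp[2]=.042+.028+.015
tcp+=R[:,1]*.0008
print(tcp,totool(s,tcp-p))
E
```

```text
[ 0.57943387 -0.16865766  0.042     ] [ 0.61429535 -0.17839756  0.042     ]
yaw -15.609757349651058 len 0.0637417049886961
plate [ 0.56670584 -0.1657773   0.04211409] end [ 0.62844891 -0.18164427  0.04188052]
[ 0.59832241 -0.17472824  0.08500046] [  25.5  209.2 -192.2]
```

```bash
python3 -m inch '{"dp":[[0,20,-18],[0,30,-28],[0,30,-28],[0,30,-28],[0,30,-28],[0,30,-28],[0,25,-22],[0,14,-12],[0,0,0],[0,0,0],[0,0,0]],"yaw":[0.3,0,0,0,0,0,0,0,0,0,0]}'
python3 - <<'E'
from rig import bot
from h import *
s=bot.read_state();print(s["position"],s["force"],np.degrees(np.arctan2(s["tcp_rot"][1,1],s["tcp_rot"][0,1])),totool(s,np.array([.5983,-.1747,.085])-s["position"]))
E
```

```text
time_s: 6.1
position: [0.5966, -0.1738, 0.1104]
tcp_rot: [[-0.005, -0.254, -0.967], [0.003, -0.967, 0.254], [-1.0, -0.002, 0.005]]
force: [-0.5, 1.0, -2.8]
opening: 0.41
[ 0.59655355 -0.17379011  0.11037249] [-0.47475041  1.01314387 -2.81746719] -104.71383029814467 [25.4  0.5 -2.1]
```

```bash
python3 -m inch '{"dp":[[12,0,-2],[12,0,0],[0,0,0],[0,0,0]],"yaw":[0,0,0,0]}'
python3 - <<'E'
from rig import bot
from h import *
c=bot.capture("wrist");np.savez("w5.npz",**c);o=c["color"][90:270,200:360]
cv2.imwrite("pics/w5.png",cv2.resize(o,None,fx=3.3,fy=3.3,interpolation=cv2.INTER_CUBIC)[:,:,::-1])
c=bot.capture("scene");o=c["color"][180:340,170:300]
cv2.imwrite("pics/s5.png",cv2.resize(o,None,fx=3.5,fy=3.5,interpolation=cv2.INTER_CUBIC)[:,:,::-1])
s=bot.read_state();print(s["position"],s["force"],np.degrees(np.arctan2(s["tcp_rot"][1,1],s["tcp_rot"][0,1])))
E
```

```text
time_s: 6.43
position: [0.599, -0.1742, 0.0867]
tcp_rot: [[-0.004, -0.253, -0.968], [0.002, -0.968, 0.253], [-1.0, -0.001, 0.004]]
force: [-0.7, -0.0, -3.4]
opening: 0.411
[ 0.60041336 -0.17516981  0.08816443] [-0.05047646  0.84717236 -2.7106777 ] -104.66922066793579
```

View pics/w5.png

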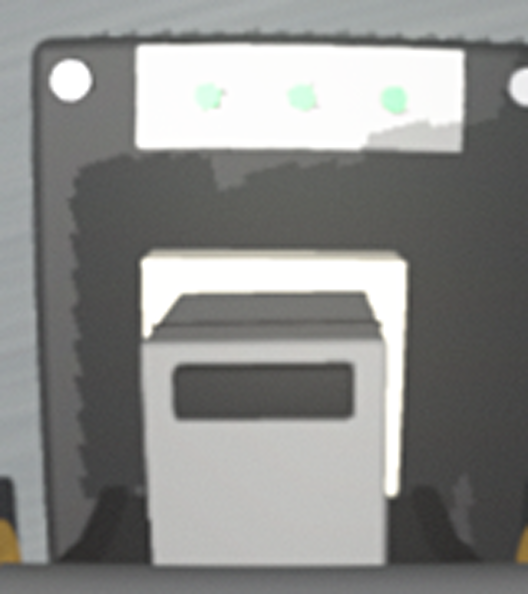

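View pics/s5.png

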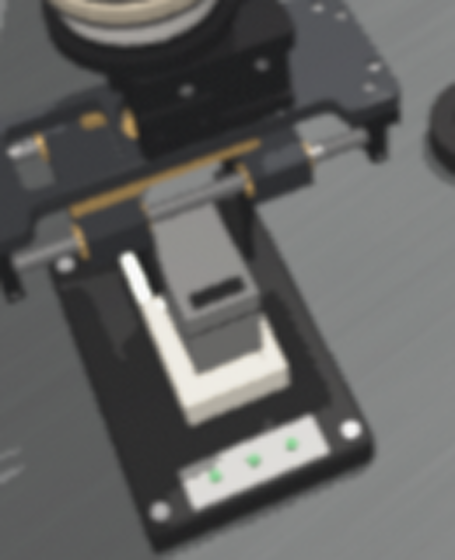

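```bash
python3 - <<'E'
from rig import bot
from h import *
c=bot.capture("wrist");np.savez("w5.npz",**c);o=c["color"][155:235,230:335]
g=cv2.cvtColor(o,cv2.COLOR_RGB2GRAY);g=cv2.createCLAHE(4,(2,2)).apply(g)
cv2.imwrite("pics/w5b.png",cv2.resize(g,None,fx=7,fy=7,interpolation=cv2.INTER_CUBIC))
s=bot.read_state();print(s["position"],s["force"])
R=s["tcp_rot"];p=s["position"]
b=p[2]-.0278
def T(u,v,z): return (R.T@(onz(c,u/3.3+200,v/3.3+90,z,"wrist")-p)*1000).round(1)
for n,a in dict(topL=(143,338,b+.05),topR=(385,338,b+.05),botL=(182,293,b),botR=(368,293,b),insL=(141,258,.042),insR=(406,258,.042),insR2=(390,495,.042)).items(): print(n,T(*a))
E
```

```text
[ 0.60072803 -0.17545262  0.08859058] [-0.23185159 -0.0191131  -2.70963591]
topL [-22.2 -18.9 -37. ]
topR [-22.2  16.1 -37. ]
botL [ 27.8 -17.2 -35.8]
botR [ 27.8  18.2 -35.9]
insL [ 46.6 -27.1 -40.3]
insR [ 46.6  27.8 -40.4]
insR2 [46.6 25.8 11.4]
```

View pics/w5b.png

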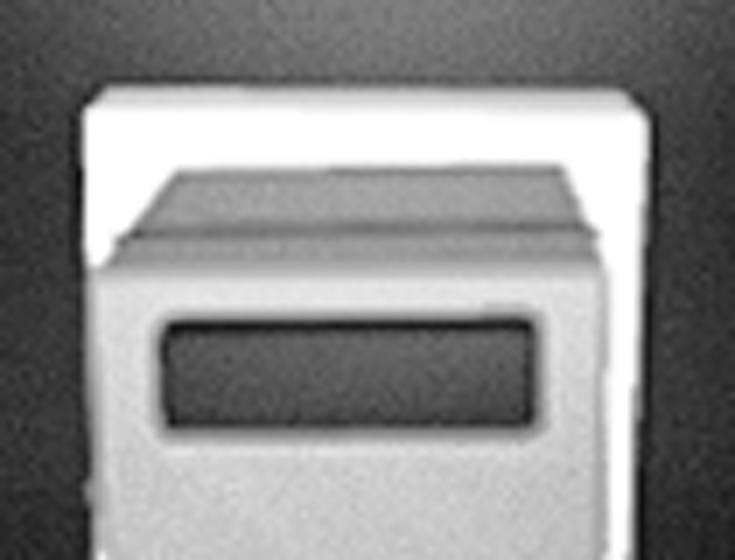

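```bash
cat >> h.py <<'E'
def xedge(g,row,lo,hi,sign):
    w=g[row-1:row+2].astype(float).mean(0); d=sign*np.gradient(cv2.GaussianBlur(w[None],(0,0),.8)[0])[lo:hi]
    i=int(d.argmax()); 
    if 0<i<len(d)-1:
        a,b,e=d[i-1:i+2]; q=(a-e)/(2*(a-2*b+e)) if a-2*b+e else 0
    else:q=0
    return lo+i+q
def sideline(c,g,rows,lo,hi,sign,z,R,p):
    P=np.array([R.T@(onz(c,xedge(g,r,lo,hi,sign),r,z,"wrist")-p)*1000 for r in rows])
    k=np.polyfit(P[:,2],P[:,1],1); res=(P[:,1]-np.polyval(k,P[:,2])).std()
    return k,res
E
python3 - <<'E'
from rig import bot
from h import *
c=dict(np.load("w5.npz"));g=cv2.cvtColor(c["color"],cv2.COLOR_RGB2GRAY)
s=bot.read_state();R=s["tcp_rot"];p=s["position"];b=p[2]-.0278
for nm,a in dict(packR=(range(200,255,3),310,320,-1,b+.05),packL=(range(208,255,3),238,250,1,b+.05),insR=(range(172,235,3),316,328,-1,.042),insL=(range(172,190,2),236,248,1,.042)).items():
    k,r=sideline(c,g,a[0],*a[1:],R,p); print(nm,"y at z=-35:",np.polyval(k,-35).round(2),"at 0",k[1].round(2),"slope deg",np.degrees(k[0]).round(2),"res",r.round(2))
E
```

```text
packR y at z=-35: 17.69 at 0 17.0 slope deg -1.14 res 0.35
packL y at z=-35: -19.56 at 0 -18.95 slope deg 1.0 res 0.23
insR y at z=-35: 26.83 at 0 26.59 slope deg -0.4 res 0.06
insL y at z=-35: -27.92 at 0 -28.55 slope deg -1.04 res 0.03
```

```bash
python3 - <<'E'
import cv2,numpy as np
o=[]
for n in ("w3","w4"):
    im=cv2.imread(f"pics/{n}.png",0)[165:245,230:335]
    o.append(cv2.resize(cv2.createCLAHE(4,(2,2)).apply(im),None,fx=5,fy=5,interpolation=cv2.INTER_CUBIC))
cv2.imwrite("pics/cmp.png",np.vstack(o)[:600] if 0 else cv2.resize(np.hstack(o),None,fx=.75,fy=.75))
E
```

```text
(no output)
```

View pics/cmp.png

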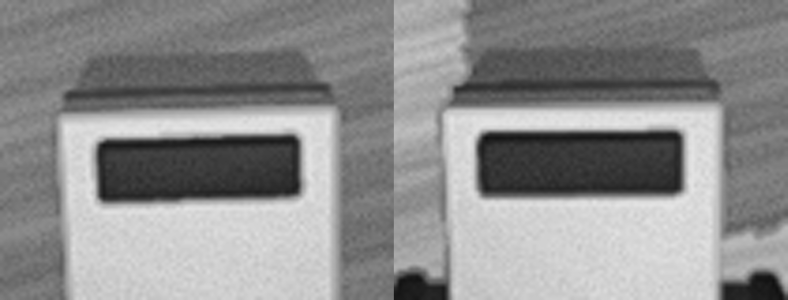

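```bash
python3 - <<'E'
from h import *
c=dict(np.load("w1.npz"));g=cv2.cvtColor(c["color"],cv2.COLOR_RGB2GRAY)
# tool-like frame with dock yaw guess
a=np.radians(-104.7);R=np.c_[[0,0,-1],[np.cos(a),np.sin(a),0],[np.cos(a-np.pi/2),np.sin(a-np.pi/2),0]]
p=np.array([.588,-.171,.042])
for nm,A in dict(L=(range(90,194,4),242,256,1,.042),R=(range(90,194,4),304,318,-1,.042),bR=(range(60,205,4),338,354,1,.024),bL=(range(60,205,4),218,234,-1,.024)).items():
    k,r=sideline(c,g,A[0],*A[1:],R,p);print(nm,k[1].round(2),"slope",np.degrees(k[0]).round(2),"res",r.round(2))
E
```

```text
L -27.69 slope -0.49 res 0.09
R 27.59 slope -0.64 res 0.07
bR 65.22 slope -0.78 res 0.34
bL -54.22 slope -0.49 res 0.1
```

```bash
python3 - <<'E'
from h import *
c=dict(np.load("w5.npz"));g=cv2.cvtColor(c["color"],cv2.COLOR_RGB2GRAY)
rows=list(range(176,196,1))
for r in rows: print(r,[round(xedge(g,r,lo,hi,sg),2) for lo,hi,sg in ((236,246,1),(246,262,-1),(305,318,1),(316,328,-1))])
print(g[172:186,270],g[172:186,300])
E
```

```text
176 [np.float64(241.71), np.float64(247.5), 305, np.float64(321.71)]
177 [np.float64(241.72), np.float64(259.48), np.float64(310.08), np.float64(321.64)]
178 [np.float64(241.77), np.float64(254.25), np.float64(310.36), np.float64(321.54)]
179 [np.float64(241.82), np.float64(253.83), np.float64(310.59), np.float64(321.43)]
180 [np.float64(241.85), np.float64(253.32), np.float64(310.9), np.float64(321.42)]
181 [np.float64(241.85), np.float64(252.65), np.float64(311.22), np.float64(321.44)]
182 [np.float64(241.83), np.float64(251.87), np.float64(311.73), np.float64(321.42)]
183 [np.float64(241.82), np.float64(251.11), np.float64(312.16), np.float64(321.32)]
184 [np.float64(241.81), np.float64(250.36), np.float64(312.59), np.float64(321.21)]
185 [np.float64(241.8), np.float64(249.62), np.float64(312.94), np.float64(321.12)]
186 [np.float64(241.79), np.float64(248.85), np.float64(313.36), np.float64(321.11)]
187 [np.float64(241.78), np.float64(248.12), np.float64(314.18), np.float64(321.12)]
188 [np.float64(241.77), 246, np.float64(314.79), np.float64(321.11)]
189 [np.float64(241.77), 246, np.float64(314.95), np.float64(321.04)]
190 [np.float64(241.81), 246, np.float64(315.01), np.float64(320.97)]
191 [np.float64(241.83), 246, np.float64(315.23), np.float64(320.93)]
192 [np.float64(241.86), 246, np.float64(315.66), np.float64(320.92)]
193 [np.float64(241.95), 246, np.float64(316.09), np.float64(320.93)]
194 [np.float64(242.16), np.float64(256.54), 317, np.float64(320.94)]
195 [np.float64(242.31), np.float64(252.03), 317, np.float64(320.93)]
[255 255 255 255 255 255 215 121 115 117 117 119 117 119] [255 255 255 255 255 255 167 110 117 117 119 118 120 117]
```

```bash
python3 -m inch '{"dp":[[8,-0.8,0],[7,0,0],[0,0,0],[0,0,0]],"yaw":[0.6,0,0,0]}'; python3 -m inch '{"dp":[[1,0,0],[1,0,0],[0,0,0]],"yaw":[0,0,0]}'
python3 - <<'E'
from rig import bot
s=bot.read_state();print(s["position"],s["force"],s["moment"])
E
```

```text
time_s: 6.92
position: [0.6001, -0.1746, 0.0726]
tcp_rot: [[-0.002, -0.264, -0.965], [0.001, -0.965, 0.264], [-1.0, -0.0, 0.002]]
force: [0.2, -0.4, -4.2]
opening: 0.41
time_s: 7.17
position: [0.6008, -0.175, 0.0715]
tcp_rot: [[0.0, -0.264, -0.964], [-0.0, -0.964, 0.264], [-1.0, 0.0, -0.0]]
force: [0.2, 0.2, -2.5]
opening: 0.413
[ 0.60078544 -0.17502575  0.07145925] [ 0.2207682   0.17373011 -2.5037536 ] [0.04741657 0.04916172 0.00414604]
```

```bash
for i in 1 2; do :; done; python3 -m inch '{"dp":[[1,0,0],[0,0,0]],"yaw":[0,0]}' | grep -E "posi|force"; python3 -m inch '{"dp":[[1,0,0],[0,0,0]],"yaw":[0,0]}'| grep -E "posi|force"; python3 -m inch '{"dp":[[1,0,0],[0,0,0]],"yaw":[0,0]}'| grep -E "posi|force"
python3 - <<'E'
from rig import bot
s=bot.read_state();print(s["position"],s["force"],s["moment"])
E
```

```text
position: [0.6007, -0.175, 0.0704]
force: [0.6, -0.3, -3.5]
position: [0.6008, -0.175, 0.0695]
force: [-0.7, 0.3, -2.1]
position: [0.6008, -0.175, 0.0691]
force: [-1.8, 0.7, 1.7]
[ 0.60077418 -0.17499533  0.06907893] [-1.77194222  0.73139772  1.70184821] [0.14917221 0.24775621 0.00611043]
```

```bash
python3 -m inch '{"dp":[[1,0,0],[0,0,0]],"yaw":[0,0]}' | grep -E "posi|force"; python3 -m inch '{"dp":[[0.7,0,0],[0,0,0]],"yaw":[0,0]}'| grep -E "posi|force"
python3 - <<'E'
from rig import bot
from h import *
s=bot.read_state();print(s["position"],s["force"],s["moment"])
c=bot.capture("wrist");np.savez("w6.npz",**c);o=c["color"][155:235,230:335]
g=cv2.cvtColor(o,cv2.COLOR_RGB2GRAY);g=cv2.createCLAHE(4,(2,2)).apply(g)
cv2.imwrite("pics/w6.png",cv2.resize(g,None,fx=7,fy=7,interpolation=cv2.INTER_CUBIC))
E
```

```text
position: [0.6009, -0.175, 0.0688]
force: [-2.7, 1.3, 7.1]
position: [0.601, -0.175, 0.0688]
force: [-3.2, 1.5, 9.6]
[ 0.60100411 -0.17502381  0.06876319] [-3.16826513  1.53632909  9.57867285] [0.28593371 0.59639357 0.08092852]
```

View pics/w6.png

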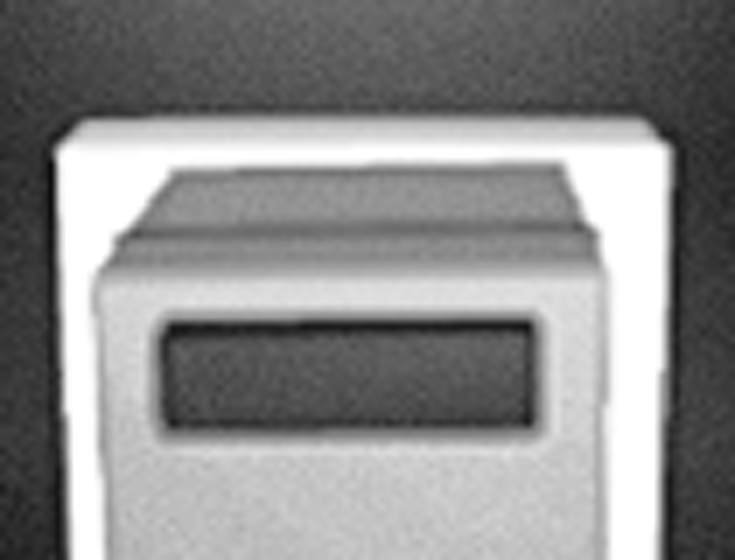

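```bash
python3 -m inch '{"dp":[[0.8,0,0],[0,0,0]],"yaw":[0,0]}' | grep -E "posi|rot|force"; python3 -m inch '{"dp":[[0.8,0,0],[0,0,0]],"yaw":[0,0]}'| grep -E "posi|rot|force"
python3 - <<'E'
from rig import bot
from h import *
s=bot.read_state();print(s["position"],s["force"],s["moment"],s["tcp_rot"][:,0])
E
```

```text
position: [0.6011, -0.1751, 0.0686]
tcp_rot: [[0.001, -0.264, -0.965], [-0.001, -0.965, 0.264], [-1.0, 0.0, -0.001]]
force: [-5.0, 1.8, 12.9]
position: [0.6012, -0.1751, 0.0685]
tcp_rot: [[0.001, -0.264, -0.965], [-0.001, -0.965, 0.264], [-1.0, 0.0, -0.002]]
force: [-4.9, 1.6, 15.7]
[ 0.60119023 -0.17509928  0.06848909] [-4.87830299  1.60792967 15.70641899] [ 0.46611199  0.86719765 -0.07924742] [ 1.49059430e-03 -8.69200715e-04 -9.99998511e-01]
```

```bash
python3 -m inch '{"dp":[[-3,0,0],[-1.5,-0.3,0],[0,0,0]],"yaw":[0,0,0]}' | grep -E "posi|rot|force"; python3 -m inch '{"dp":[[1,0,0],[0,0,0]],"yaw":[0,0]}'| grep -E "posi|rot|force"
python3 - <<'E'
from rig import bot
from h import *
s=bot.read_state();print(s["position"],s["force"],s["moment"],s["tcp_rot"][:,0])
E
```

```text
position: [0.6011, -0.1747, 0.0697]
tcp_rot: [[0.001, -0.264, -0.965], [-0.0, -0.965, 0.264], [-1.0, 0.0, -0.001]]
force: [0.4, -1.2, -3.4]
position: [0.601, -0.1747, 0.0689]
tcp_rot: [[0.0, -0.264, -0.965], [0.0, -0.965, 0.264], [-1.0, -0.0, -0.0]]
force: [-2.0, 0.8, 4.2]
[ 0.60101959 -0.17467173  0.0688903 ] [-2.00506528  0.75233401  4.22488192] [0.19923594 0.19223993 0.0053727 ] [ 1.63254350e-04  6.41387915e-05 -9.99999985e-01]
```

```bash
python3 -m inch '{"dp":[[-0.7,0,0],[0,0,0],[0,0,0],[0,0,0]],"yaw":[0,0,0,0]}' 38
python3 - <<'E'
from rig import bot
from h import *
s=bot.read_state();print(s["position"],s["force"],s["moment"],s["opening"]*87)
c=bot.capture("wrist");np.savez("w7.npz",**c);o=c["color"][155:235,230:335]
g=cv2.cvtColor(o,cv2.COLOR_RGB2GRAY);g=cv2.createCLAHE(4,(2,2)).apply(g)
cv2.imwrite("pics/w7.png",cv2.resize(g,None,fx=7,fy=7,interpolation=cv2.INTER_CUBIC))
c=bot.capture("scene");o=c["color"][180:340,170:300]
cv2.imwrite("pics/s7.png",cv2.resize(o,None,fx=3.5,fy=3.5,interpolation=cv2.INTER_CUBIC)[:,:,::-1])
E
```

```text
time_s: 9.13
position: [0.6009, -0.1747, 0.0691]
tcp_rot: [[0.0, -0.264, -0.965], [0.0, -0.965, 0.264], [-1.0, -0.0, -0.0]]
force: [-0.7, 0.0, 0.7]
opening: 0.435
[ 0.6009331  -0.17468759  0.06907163] [-0.71098173  0.02843281  0.67889894] [ 0.0470886   0.04171445 -0.03895594] 37.81196400576224
```

View pics/w7.png

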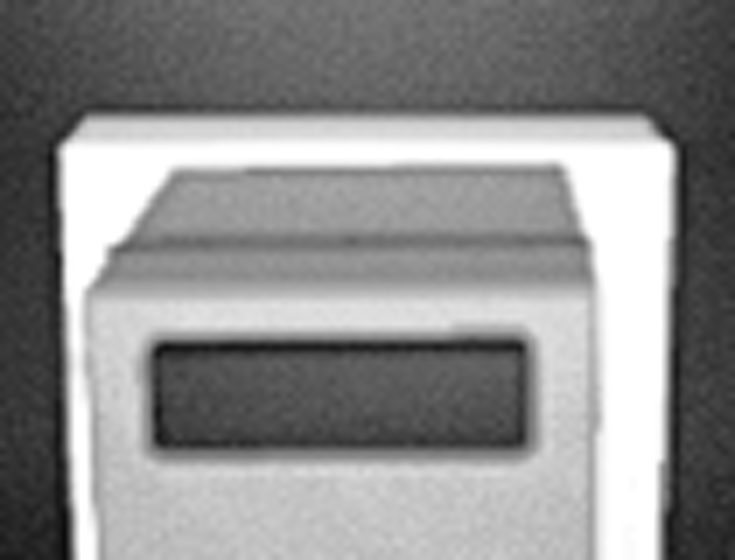

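View pics/s7.png

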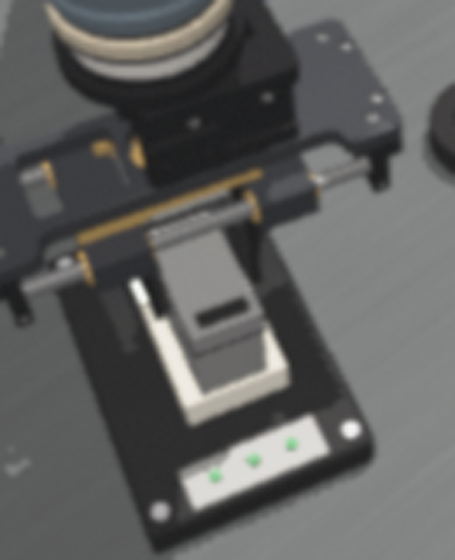

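The nose hasn't dropped. The pack sits skewed about 1.3° to the insert, nose toward +y, and leans as if one nose corner is on the side rim. I'll regrip, lift slightly and correct yaw and y.

```bash
python3 -m inch '{"dp":[[0,0,0],[0,0,0],[0,0,0],[0,0,0]],"yaw":[0,0,0,0]}' 20 | grep -E "posi|force|open"; python3 -m inch '{"dp":[[-2,0,0],[-2,-0.4,0],[0,-0.4,0],[0,0,0],[0,0,0]],"yaw":[0,0.6,0.6,0,0]}'
cat > look.py <<'E'
import sys
from rig import bot
from h import *
n=sys.argv[1]
s=bot.read_state();print(s["time_s"],s["position"],s["force"].round(2),s["moment"].round(2),round(s["opening"]*87,2))
c=bot.capture("wrist");np.savez(n+".npz",**c);o=c["color"][155:235,230:335]
g=cv2.cvtColor(o,cv2.COLOR_RGB2GRAY);g=cv2.createCLAHE(4,(2,2)).apply(g)
cv2.imwrite(f"pics/{n}.png",cv2.resize(g,None,fx=7,fy=7,interpolation=cv2.INTER_CUBIC))
G=cv2.cvtColor(c["color"],cv2.COLOR_RGB2GRAY)
for r in range(176,240,4): print(r,*[round(float(xedge(G,r,lo,hi,sg)),2) for lo,hi,sg in ((234,244,1),(242,262,-1),(305,318,1),(318,330,-1))])
E
python3 look.py w8
```

```text
position: [0.6009, -0.1747, 0.0692]
force: [1.2, 0.1, -1.2]
opening: 0.408
time_s: 9.98
position: [0.6008, -0.1737, 0.0732]
tcp_rot: [[-0.0, -0.284, -0.959], [0.0, -0.959, 0.284], [-1.0, -0.0, 0.001]]
force: [0.7, -0.5, -2.9]
opening: 0.41
9.9833 [ 0.60082025 -0.17372906  0.07320473] [ 0.69 -0.46 -2.91] [0.04 0.05 0.01] 35.66
176 239.45 249.5 309.5 324.78
180 239.46 253.26 311.18 324.81
184 239.76 250.65 312.56 324.84
188 239.84 248.07 314.5 324.86
192 240.04 245.42 315.4 324.87
196 240.19 243.39 317.0 324.85
200 240.57 243.37 317.0 324.79
204 240.59 252.19 307.13 324.8
208 240.76 251.79 307.28 324.79
212 241.01 252.05 307.25 324.79
216 241.27 252.35 307.15 324.78
220 241.65 244.41 317.0 324.77
224 241.64 244.4 317.0 324.44
228 241.84 244.65 317.0 324.41
232 242.16 245.29 316.39 324.36
236 243.0 245.97 316.37 324.33
```

View pics/w8.png

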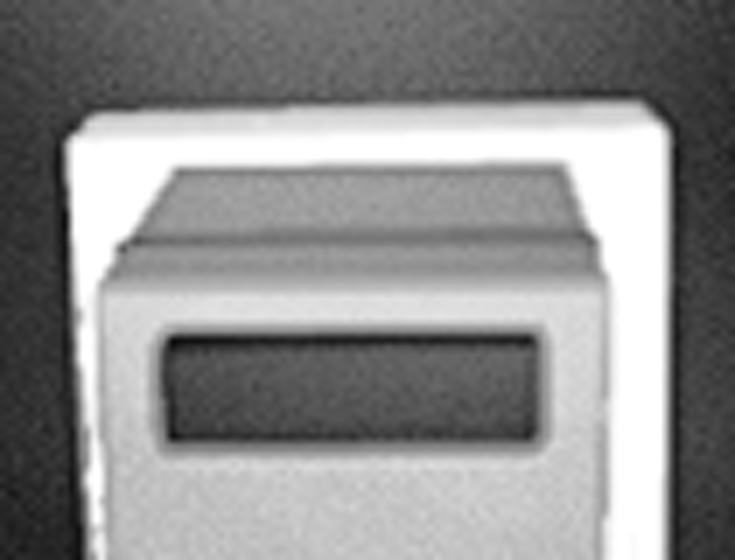

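```bash
cat > rel.py <<'E'
import sys
from h import *
def fit(G,rows,lo,hi,sg):
    x=np.array([xedge(G,r,lo,hi,sg) for r in rows]);rows=np.array(rows,float)
    k=np.ones(len(x),bool)
    for _ in range(4):
        p=np.polyfit(rows[k],x[k],1);e=abs(x-np.polyval(p,rows));k=e<max(.25,2*np.median(e))
    return p,e[k].std(),k.sum()
for n in sys.argv[1:]:
    c=dict(np.load(n+".npz"));G=cv2.cvtColor(c["color"],cv2.COLOR_RGB2GRAY);o=[]
    for nm,a in dict(iL=(range(178,232,2),236,243,1),iR=(range(178,232,2),321,329,-1),pL=(range(202,252,2),242,249,0),pR=(range(202,252,2),313,319,0)).items():
        if a[3]==0:
            best=[fit(G,*a[:3],s) for s in (1,-1)]; f=max(best,key=lambda b:(b[2],-b[1]))
        else: f=fit(G,*a)
        o.append(f)
    for nm,f in zip(("iL","iR","pL","pR"),o): print(n,nm,"x@210",np.polyval(f[0],210).round(2),"slope",np.degrees(f[0][0]).round(2),"res",f[1].round(2),f[2])
E
python3 rel.py w6 w7 w8
```

```text
w6 iL x@210 238.81 slope 1.91 res 0.04 27
w6 iR x@210 324.21 slope -1.62 res 0.04 27
w6 pL x@210 243.0 slope 2.71 res 0.05 17
w6 pR x@210 313.29 slope 3.28 res 0.37 25
w7 iL x@210 239.27 slope 1.75 res 0.05 27
w7 iR x@210 324.58 slope -1.75 res 0.04 27
w7 pL x@210 241.5 slope 7.43 res 0.5 23
w7 pR x@210 312.52 slope 4.98 res 0.58 22
w8 iL x@210 240.97 slope 2.89 res 0.06 23
w8 iR x@210 324.71 slope -0.4 res 0.05 27
w8 pL x@210 241.69 slope 3.49 res 0.33 25
w8 pR x@210 317.39 slope -5.62 res 0.42 24
```

```bash
python3 - <<'E'
from h import *
from rel import fit
for n in ("w6","w7","w8"):
    c=dict(np.load(n+".npz"));G=cv2.cvtColor(c["color"],cv2.COLOR_RGB2GRAY)
    rows=range(202,250,2)
    for nm,lo,hi,s in (("pL",241,249,-1),("pR",311,321,1),("ribL",249,257,-1),("ribR",302,312,1)):
        rr=range(206,217) if "rib" in nm else rows
        f=fit(G,rr,lo,hi,s);print(n,nm,np.polyval(f[0],210).round(2),np.degrees(f[0][0]).round(2),f[1].round(2),f[2])
    # horizontal edges: transpose
    GT=np.ascontiguousarray(G.T)
    for nm,cols,lo,hi,s in (("ribtop",range(258,304,2),198,207,-1),("ribbot",range(258,304,2),212,222,1),("tailbot",range(258,306,2),175,184,-1),("insfar",range(248,318,2),166,178,1)):
        f=fit(GT,cols,lo,hi,s);print(n,nm,np.polyval(f[0],281).round(2),np.degrees(f[0][0]).round(2),f[1].round(2),f[2])
E
```

```text
w6 pL 242.99 2.58 0.07 19
w6 pR 316.73 -0.8 0.07 19
w6 ribL 251.83 3.8 0.06 11
w6 ribR 306.91 -0.98 0.03 11
w6 ribtop 199.63 -0.49 0.03 23
w6 ribbot 216.94 -0.19 0.01 23
w6 tailbot 178.01 -0.65 0.03 24
w6 insfar 172.06 0.02 0.04 35
w7 pL 241.71 6.73 0.52 22
w7 pR 315.44 -0.33 0.03 19
w7 ribL 250.36 3.03 0.03 11
w7 ribR 305.86 -0.17 0.01 11
w7 ribtop 202.39 -0.53 0.05 23
w7 ribbot 219.75 -0.22 0.03 23
w7 tailbot 178.03 -0.5 0.03 24
w7 insfar 171.71 0.02 0.01 35
w8 pL 243.77 3.79 0.08 17
w8 pR 317.53 -6.93 0.67 24
w8 ribL 251.93 3.14 0.03 11
w8 ribR 307.26 -0.63 0.01 11
w8 ribtop 201.51 -0.23 0.02 23
w8 ribbot 218.81 -0.33 0.02 23
w8 tailbot 177.89 -0.53 0.03 24
w8 insfar 170.42 -1.39 0.06 33
```

```bash
python3 -m inch '{"dp":[[0,0.1,0],[2,0,0],[1,0,0],[0,0,0]],"yaw":[-0.6,0,0,0]}' | grep -E "posi|force"; python3 -m inch '{"dp":[[1,0,0],[0,0,0],[0,0,0]],"yaw":[0,0,0]}' | grep -E "posi|force"; python3 look.py w9 | head -1;  python3 -m inch '{"dp":[[0,0,0],[0,0,0],[0,0,0],[0,0,0]],"yaw":[0,0,0,0]}' 38; python3 look.py w10|head -1
```

```text
position: [0.6007, -0.1738, 0.0699]
force: [0.2, 0.1, -3.5]
position: [0.601, -0.174, 0.0693]
force: [-0.0, -0.4, -2.2]
10.6167 [ 0.60101679 -0.17399297  0.06932991] [-0.02 -0.44 -2.19] [ 0.07  0.03 -0.03] 35.52
time_s: 11.0
position: [0.6015, -0.1742, 0.0699]
tcp_rot: [[0.001, -0.274, -0.962], [-0.001, -0.962, 0.274], [-1.0, 0.0, -0.001]]
force: [-0.5, -0.1, 0.3]
opening: 0.435
11.0 [ 0.60150394 -0.17420675  0.06988738] [-0.49 -0.11  0.26] [ 0.01 -0.03  0.03] 37.8
```

View pics/w10.png

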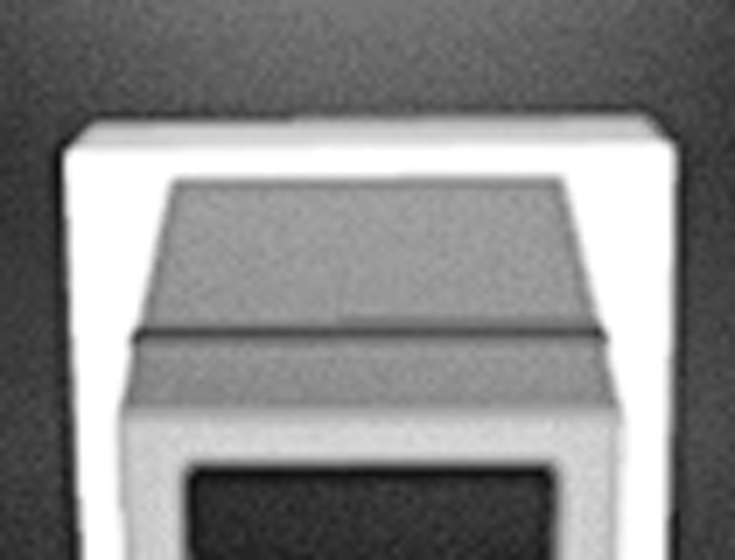

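The nose has dropped in: the tail top edge moved from row ~285 to 410 in the crop, about 12° nose-down, with no lean and the tail on the end-wall rim. I'll regrip nearer the tail for more leverage, then push toward the plate.

```bash
python3 -m inch '{"dp":[[0,0,0],[-3,0,-9],[0,0,-8],[0,0,0],[0,0,0]],"yaw":[0,0,0,0,0]}' 44; python3 - <<'E'
from rig import bot
import cv2
c=bot.capture("wrist");cv2.imwrite("pics/w11.png",c["color"][:,:,::-1])
c=bot.capture("scene");o=c["color"][180:340,170:300]
cv2.imwrite("pics/s11.png",cv2.resize(o,None,fx=3.5,fy=3.5,interpolation=cv2.INTER_CUBIC)[:,:,::-1])
E
```

```text
time_s: 11.47
position: [0.6178, -0.1788, 0.0724]
tcp_rot: [[0.001, -0.274, -0.962], [-0.0, -0.962, 0.274], [-1.0, 0.0, -0.001]]
force: [0.4, -0.0, 0.3]
opening: 0.506
```

View pics/w11.png

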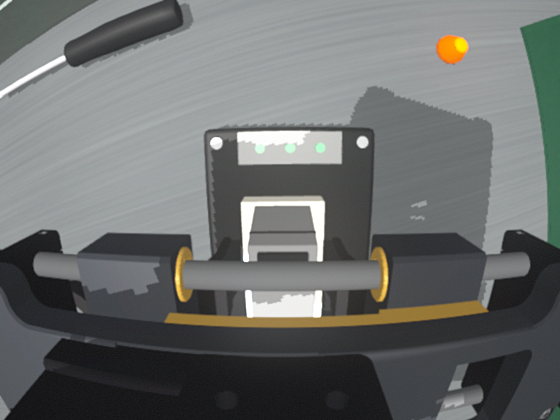

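View pics/s11.png

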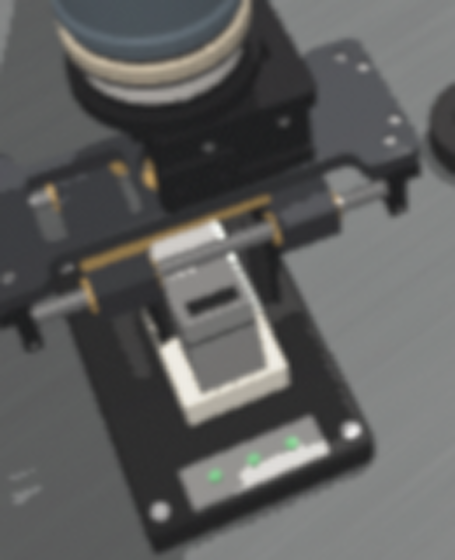

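Both views show the pack tilted nose-down in the pocket with its tail on the end wall. Now grip and push the plate back in small steps.

```bash
python3 -m inch '{"dp":[[0,0,0],[0,0,0],[0,0,0],[0,0,0]],"yaw":[0,0,0,0]}' 20 | grep -E "posi|force|open"; python3 -m inch '{"dp":[[0,0,1],[0,0,1],[0,0,0]],"yaw":[0,0,0]}' | grep -E "posi|force"; python3 -m inch '{"dp":[[0,0,1],[0,0,1],[0,0,0]],"yaw":[0,0,0]}' | grep -E "posi|force"; python3 -m inch '{"dp":[[0,0,1],[0,0,1],[0,0,0]],"yaw":[0,0,0]}' | grep -E "posi|force"; python3 -m inch '{"dp":[[0,0,1],[0,0,1],[0,0,0]],"yaw":[0,0,0]}' | grep -E "posi|force"; python3 look.py w12|head -1
```

```text
position: [0.6169, -0.1786, 0.0723]
force: [-1.2, -0.5, -0.1]
opening: 0.406
position: [0.6159, -0.1783, 0.0725]
force: [2.2, -0.9, -1.1]
position: [0.6142, -0.1779, 0.0727]
force: [1.9, -0.7, -0.3]
position: [0.6128, -0.1775, 0.0729]
force: [3.8, -1.5, 0.6]
position: [0.6109, -0.177, 0.073]
force: [5.1, -1.2, 0.7]
12.9 [ 0.61090782 -0.17697194  0.07296943] [ 5.1  -1.22  0.7 ] [-0.24 -1.02 -0.01] 35.86
```

View pics/w12.png

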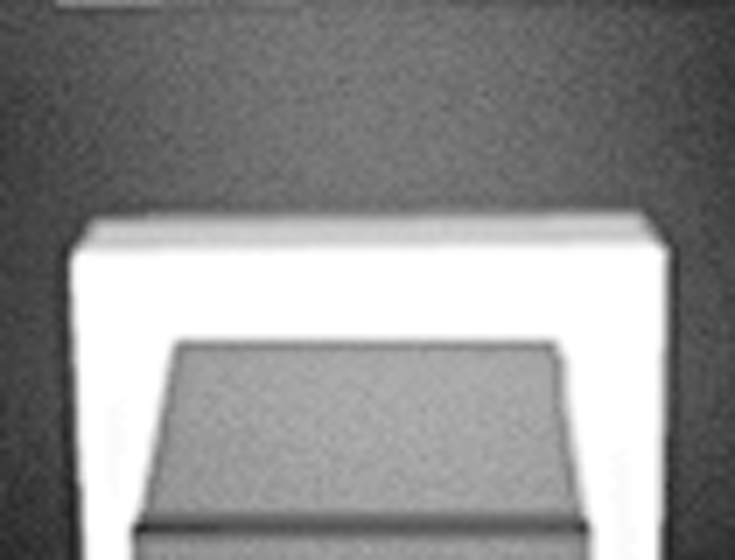

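```bash
python3 -m inch '{"dp":[[0,0,1],[0,0,1],[0,0,0]],"yaw":[0,0,0]}' | grep -E "posi|force";python3 -m inch '{"dp":[[0,0,1],[0,0,0]],"yaw":[0,0]}' | grep -E "posi|force"; python3 look.py w13|head -1
```

```text
position: [0.6095, -0.1766, 0.0731]
force: [4.4, -1.1, -0.4]
position: [0.6088, -0.1764, 0.0732]
force: [5.4, -1.9, 0.7]
13.3667 [ 0.60879295 -0.1764191   0.07322993] [ 5.45 -1.91  0.69] [-0.23 -1.22 -0.02] 35.89
```

View pics/w13.png

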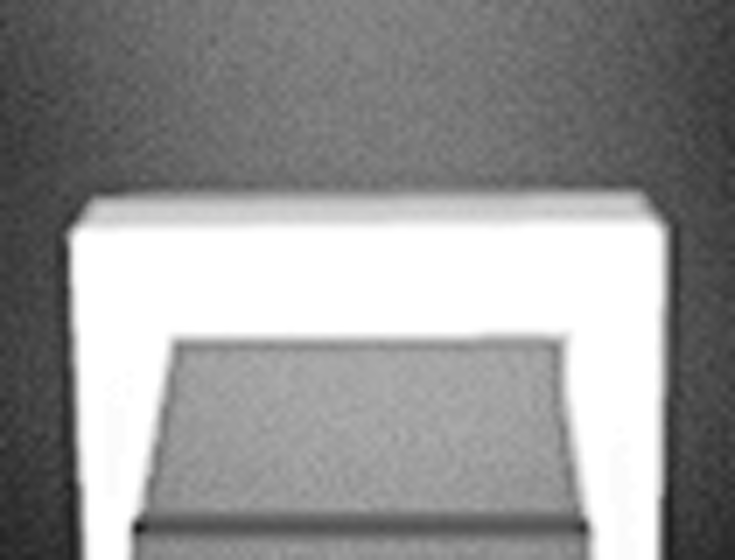

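```bash
python3 -m inch '{"dp":[[0,0,1],[0,0,1],[0,0,0]],"yaw":[0,0,0]}' | grep -E "posi|force";python3 -m inch '{"dp":[[1,0,0],[0,0,0]],"yaw":[0,0]}' | grep -E "posi|force"; python3 -m inch '{"dp":[[1,0,0],[0,0,0]],"yaw":[0,0]}' | grep -E "posi|force"; python3 -m inch '{"dp":[[1,0,0],[0,0,0]],"yaw":[0,0]}' | grep -E "posi|force"; python3 look.py w14|head -1
```

```text
position: [0.6074, -0.176, 0.0734]
force: [6.5, -1.1, 0.9]
position: [0.6079, -0.1762, 0.0728]
force: [6.8, -2.0, 2.3]
position: [0.6084, -0.1764, 0.0722]
force: [6.7, -0.7, 4.3]
position: [0.6088, -0.1765, 0.0717]
force: [7.2, -0.4, 6.4]
14.1667 [ 0.60881995 -0.1765171   0.07169758] [ 7.19 -0.42  6.37] [-0.14 -1.26 -0.02] 35.79
```

View pics/w14.png

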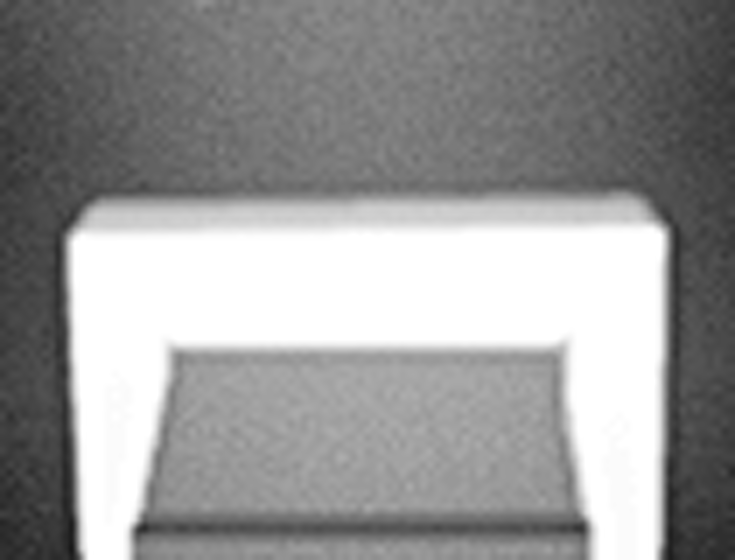

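```bash
python3 -m inch '{"dp":[[1,0,0],[0,0,0]],"yaw":[0,0]}' | grep -E "posi|force"; python3 -m inch '{"dp":[[1,0,0],[0,0,0]],"yaw":[0,0]}' | grep -E "posi|force"; python3 look.py w15|head -1; python3 - <<'E'
from rig import bot
import cv2
c=bot.capture("scene");o=c["color"][180:340,170:300]
cv2.imwrite("pics/s15.png",cv2.resize(o,None,fx=3.5,fy=3.5,interpolation=cv2.INTER_CUBIC)[:,:,::-1])
E
```

```text
position: [0.6092, -0.1766, 0.0713]
force: [6.6, -1.4, 8.2]
position: [0.6095, -0.1767, 0.0711]
force: [6.4, -0.1, 12.2]
14.55 [ 0.60945718 -0.17672696  0.07108129] [ 6.41 -0.11 12.16] [ 0.04 -1.05  0.02] 35.45
```

View pics/w15.png

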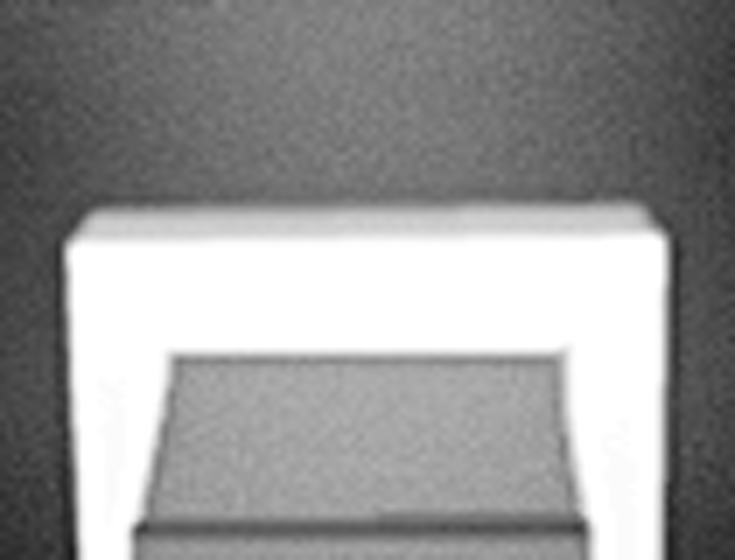

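View pics/s15.png

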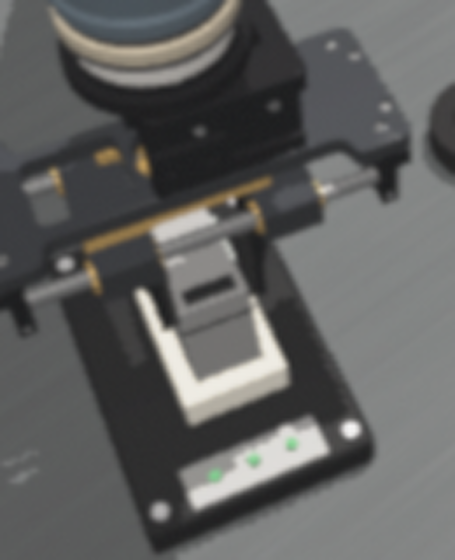

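```bash
python3 -m inch '{"dp":[[1,0,0.3],[0,0,0]],"yaw":[0,0]}' | grep -E "posi|force"; python3 -m inch '{"dp":[[1,0,0.3],[0,0,0]],"yaw":[0,0]}' | grep -E "posi|force"; python3 look.py w16|head -1
```

```text
position: [0.6096, -0.1768, 0.0709]
force: [6.7, -0.4, 15.6]
position: [0.6098, -0.1769, 0.0707]
force: [5.1, -0.8, 18.6]
14.9833 [ 0.60981933 -0.17686304  0.07070488] [ 5.1  -0.82 18.64] [ 0.12 -0.87  0.05] 35.29
```

View pics/w16.png

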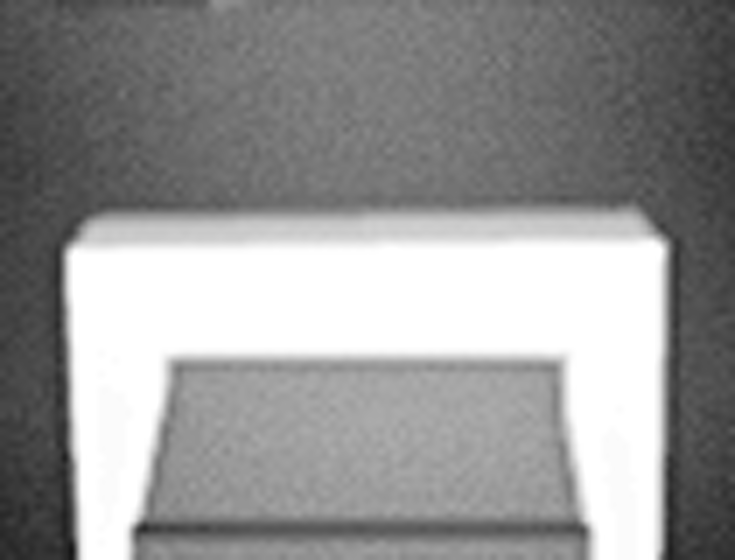

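```bash
python3 -m inch '{"dp":[[-2,0,0],[-1.5,0,0],[0,0,0]],"yaw":[0,0,0]}' | grep -E "posi|force"; python3 -m inch '{"dp":[[0,0,0],[0,0,0],[0,0,0],[0,0,0]],"yaw":[0,0,0,0]}' 38 | grep -E "posi|force|open"; python3 look.py w17|head -1
```

```text
position: [0.6086, -0.1765, 0.0719]
force: [7.2, -1.4, 7.0]
position: [0.602, -0.1739, 0.0678]
force: [-0.3, 0.2, 0.3]
opening: 0.437
15.6167 [ 0.60200798 -0.17386932  0.06779664] [-0.3   0.2   0.27] [ 0.07  0.04 -0.02] 37.98
```

View pics/w17.png

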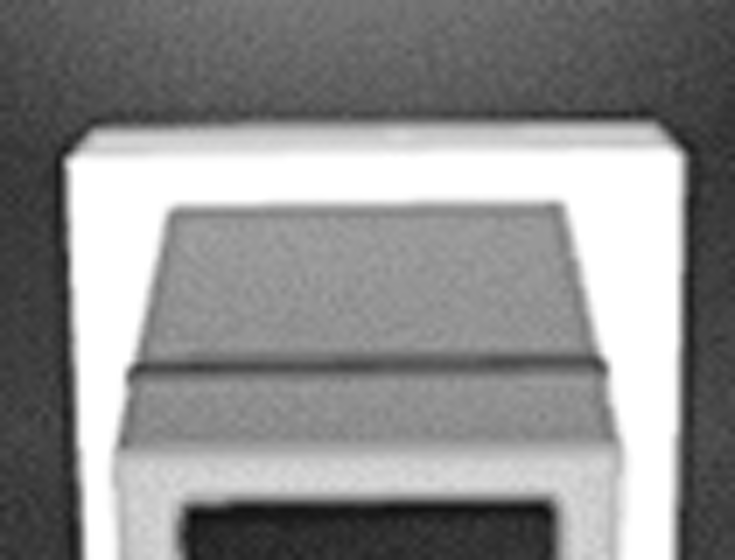

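On release the spring pushed the tail back over the rim: 4.7 mm from the insert's outer edge, versus about 10 mm needed. The nose is still dipped. I'll let go completely and use the closed fingertips behind the rib, pushing toward the plate and down together so the pack is free to rock.

```bash
python3 -m inch '{"dp":[[0,0,0],[0,0,0],[-20,0,0],[-30,0,0],[0,0,-25],[0,0,0],[0,0,0],[0,0,0]],"yaw":[0,0,0,0,0,0,0,0]}' 46
python3 -m inch '{"dp":[[0,0,0],[0,0,0],[0,0,0],[0,0,0],[0,0,0]],"yaw":[0,0,0,0,0]}' 0
python3 - <<'E'
from rig import bot
from h import *
c=bot.capture("wrist");np.savez("w18.npz",**c);cv2.imwrite("pics/w18.png",cv2.resize(c["color"][130:330,180:380],None,fx=3,fy=3,interpolation=cv2.INTER_CUBIC)[:,:,::-1])
s=bot.read_state();print(s["time_s"],s["position"],s["force"].round(2),s["opening"])
R=s["tcp_rot"];p=s["position"]
for l in [(.011,0,.0095),(.011,.015,.0095),(.011,-.015,.0095),(.011,0,-.0095)]: print(l,proj(c,p+R@np.array(l),"wrist").round(1))
E
```

```text
time_s: 16.33
position: [0.6272, -0.1812, 0.118]
tcp_rot: [[-0.003, -0.274, -0.962], [0.001, -0.962, 0.274], [-1.0, -0.0, 0.003]]
force: [-0.6, 0.9, -0.3]
opening: 0.526
time_s: 16.75
position: [0.6281, -0.1817, 0.1187]
tcp_rot: [[-0.0, -0.274, -0.962], [0.0, -0.962, 0.274], [-1.0, -0.0, 0.001]]
force: [0.5, -0.3, -0.0]
opening: 0.241
16.8 [ 0.62815147 -0.18170698  0.1187334 ] [-0.15 -0.01 -0.6 ] 0.1879560264514494
(0.011, 0, 0.0095) [282.2 256.7]
(0.011, 0.015, 0.0095) [306.6 256.6]
(0.011, -0.015, 0.0095) [257.8 256.6]
(0.011, 0, -0.0095) [282.3 227.2]
```

View pics/w18.png

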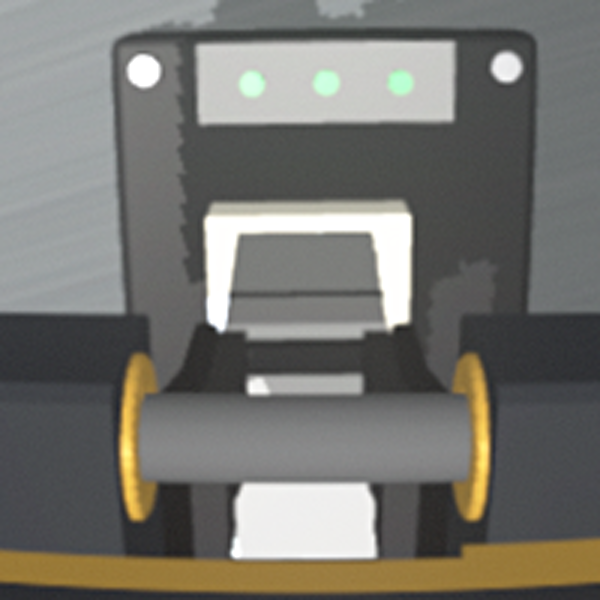

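```bash
python3 - <<'E'
from rig import bot
from h import *
c=dict(np.load("w18.npz"));s=bot.read_state();R=s["tcp_rot"];p=s["position"]
G=cv2.cvtColor(c["color"],cv2.COLOR_RGB2GRAY);print(list(zip(range(225,266),G[225:266,281].tolist())))
for r,z in ((237,.0922),(243.5,.0912),(254.5,.0935),(243.5,.0950)): print(r,(R.T@(onz(c,281,r,z,"wrist")-p)*1000).round(1))
# lateral
for r,a,b,z in ((200,241,318,.042),): pass
for u in (242,317): print(u,(R.T@(onz(c,u,205,.042,"wrist")-p)*1000).round(1))
for u in (259,307): print(u,(R.T@(onz(c,u,218,.043,"wrist")-p)*1000).round(1))
E
```

```text
[(225, 125), (226, 113), (227, 85), (228, 92), (229, 121), (230, 128), (231, 126), (232, 126), (233, 126), (234, 124), (235, 123), (236, 127), (237, 140), (238, 165), (239, 176), (240, 181), (241, 176), (242, 148), (243, 88), (244, 57), (245, 59), (246, 64), (247, 62), (248, 63), (249, 64), (250, 63), (251, 61), (252, 60), (253, 62), (254, 88), (255, 147), (256, 175), (257, 179), (258, 176), (259, 177), (260, 171), (261, 127), (262, 91), (263, 91), (264, 99), (265, 104)]
237 [26.5 -0.8  2. ]
243.5 [27.5 -0.8  6.9]
254.5 [25.2 -0.8 13.8]
243.5 [23.7 -0.8  5.5]
242 [ 76.7 -31.9  -7.5]
317 [76.7 27.8 -7.5]
259 [ 75.7 -18.4   2.9]
307 [75.7 20.   2.9]
```

```bash
python3 -m inch '{"dp":[[0,0,-4.6],[5,0,0],[5,0,0],[1.5,0,0],[0,0,0],[0,0,0]],"yaw":[0,0,0,0,0,0]}' 0; python3 -m inch '{"dp":[[1.5,0,0],[0,0,0]],"yaw":[0,0]}' | grep -E "posi|force"; python3 -m inch '{"dp":[[1.5,0,0],[0,0,0]],"yaw":[0,0]}' | grep -E "posi|force"; python3 -m inch '{"dp":[[1,0,0],[0,0,0]],"yaw":[0,0]}' | grep -E "posi|force"
python3 - <<'E'
from rig import bot
from h import *
c=bot.capture("wrist");np.savez("w19.npz",**c);cv2.imwrite("pics/w19.png",cv2.resize(c["color"][130:330,180:380],None,fx=3,fy=3,interpolation=cv2.INTER_CUBIC)[:,:,::-1])
c=bot.capture("scene");o=c["color"][180:340,170:300]
cv2.imwrite("pics/s19.png",cv2.resize(o,None,fx=3.5,fy=3.5,interpolation=cv2.INTER_CUBIC)[:,:,::-1])
E
```

```text
time_s: 17.3
position: [0.6324, -0.1829, 0.1069]
tcp_rot: [[-0.001, -0.274, -0.962], [0.0, -0.962, 0.274], [-1.0, -0.0, 0.001]]
force: [0.2, 0.3, 0.4]
opening: 0.007
position: [0.6327, -0.183, 0.1057]
force: [0.0, 0.2, 0.0]
position: [0.6326, -0.183, 0.1042]
force: [-0.1, -0.5, -0.8]
position: [0.6326, -0.183, 0.1032]
force: [0.0, -0.0, 0.1]
```

View pics/w19.png

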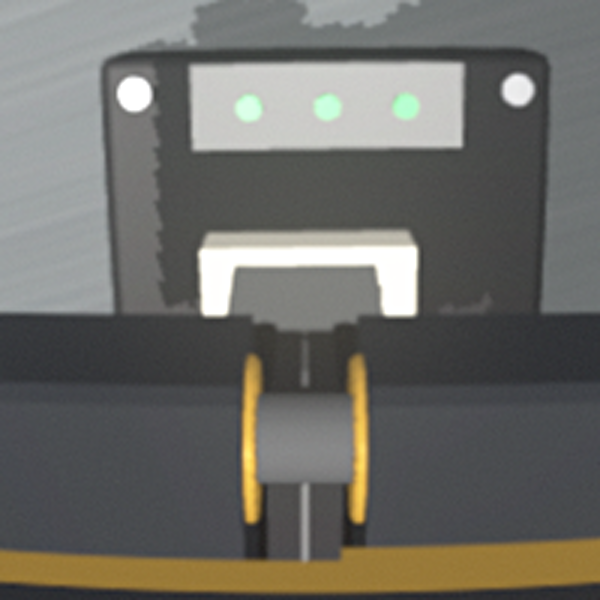

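View pics/s19.png

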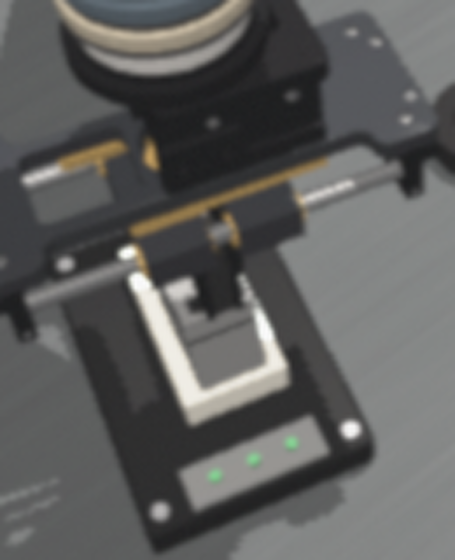

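```bash
python3 -m inch '{"dp":[[1,0,0],[0,0,0]],"yaw":[0,0]}' | grep -E "posi|force"; python3 -m inch '{"dp":[[1,0,0],[0,0,0]],"yaw":[0,0]}' | grep -E "posi|force"; python3 -m inch '{"dp":[[0.5,0,0],[0,0,0]],"yaw":[0,0]}' | grep -E "posi|force"; python3 -m inch '{"dp":[[0,0,0],[0,0,0]],"yaw":[0,0]}' | grep -E "posi|force"
```

```text
position: [0.6327, -0.183, 0.1022]
force: [-0.4, 0.3, -0.3]
position: [0.6326, -0.183, 0.1011]
force: [-0.5, -0.4, -0.3]
position: [0.6327, -0.183, 0.1007]
force: [-0.1, -0.3, 0.4]
position: [0.6328, -0.183, 0.1008]
force: [0.6, 0.7, -0.4]
```

```bash
python3 -m inch '{"dp":[[1,0,0],[0,0,0]],"yaw":[0,0]}' | grep -E "posi|force"; python3 -m inch '{"dp":[[1,0,0],[0,0,0]],"yaw":[0,0]}' | grep -E "posi|force"; python3 -m inch '{"dp":[[0.7,0,0],[0,0,0]],"yaw":[0,0]}' | grep -E "posi|force"
python3 - <<'E'
from rig import bot
from h import *
c=bot.capture("wrist");np.savez("w20.npz",**c);cv2.imwrite("pics/w20.png",cv2.resize(c["color"][190:290,230:330],None,fx=6,fy=6,interpolation=cv2.INTER_CUBIC)[:,:,::-1])
c=bot.capture("scene");o=c["color"][230:310,200:290]
cv2.imwrite("pics/s20.png",cv2.resize(o,None,fx=7,fy=7,interpolation=cv2.INTER_CUBIC)[:,:,::-1])
E
```

```text
position: [0.6326, -0.183, 0.0997]
force: [-0.8, -0.7, -0.3]
position: [0.6326, -0.1829, 0.0986]
force: [0.4, 1.1, -0.7]
position: [0.6327, -0.183, 0.098]
force: [-0.1, 1.0, -0.4]
```

View pics/w20.png

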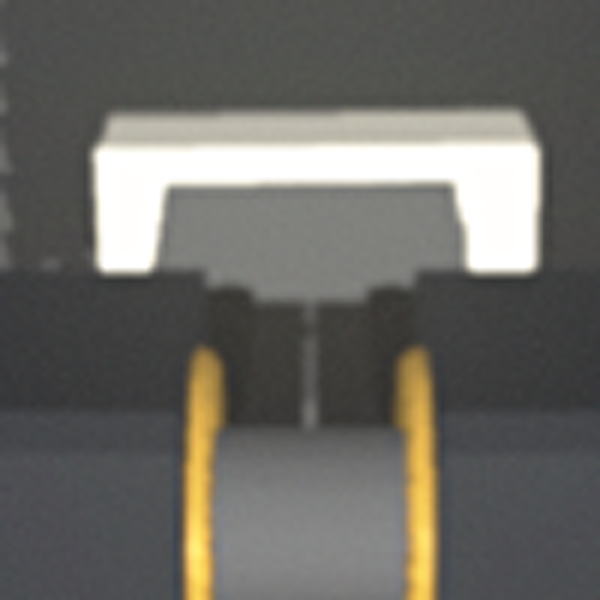

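View pics/s20.png

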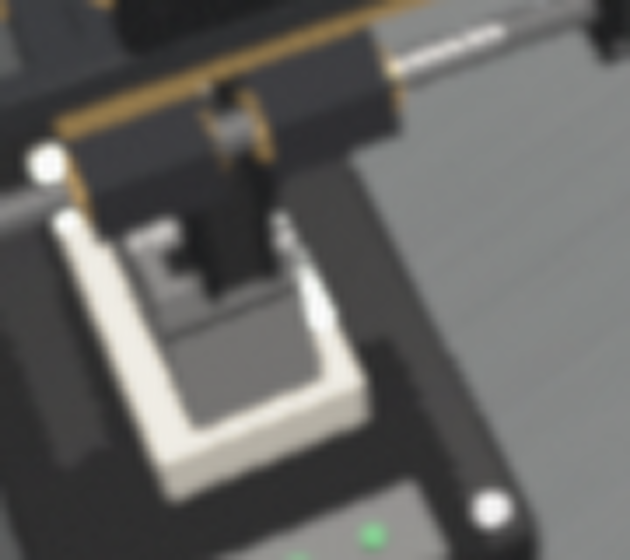

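```bash
for k in 1; do python3 -m inch '{"dp":[[0,0,1],[0,0,1],[0,0,0]],"yaw":[0,0,0]}' | grep -E "posi|force"; done; python3 -m inch '{"dp":[[0,0,1],[0,0,0]],"yaw":[0,0]}' | grep -E "posi|force"; python3 -m inch '{"dp":[[0,0,1],[0,0,0]],"yaw":[0,0]}' | grep -E "posi|force"; python3 -m inch '{"dp":[[0,0,1],[0,0,0]],"yaw":[0,0]}' | grep -E "posi|force"
```

```text
position: [0.6305, -0.1823, 0.0981]
force: [-1.4, -0.6, -0.4]
position: [0.6297, -0.1821, 0.0982]
force: [0.5, -1.0, -0.6]
position: [0.6287, -0.1818, 0.0982]
force: [-0.5, -1.2, 0.2]
position: [0.6277, -0.1816, 0.0981]
force: [-0.2, 0.2, -0.7]
```

```bash
python3 -m inch '{"dp":[[0,0,1],[0,0,0]],"yaw":[0,0]}' | grep -E "posi|force"; python3 -m inch '{"dp":[[0,0,1],[0,0,0]],"yaw":[0,0]}' | grep -E "posi|force"; python3 -m inch '{"dp":[[0,0,1],[0,0,0]],"yaw":[0,0]}' | grep -E "posi|force"; python3 - <<'E'
from rig import bot
from h import *
c=bot.capture("wrist");np.savez("w21.npz",**c);cv2.imwrite("pics/w21.png",cv2.resize(c["color"][190:290,230:330],None,fx=6,fy=6,interpolation=cv2.INTER_CUBIC)[:,:,::-1])
c=bot.capture("scene");o=c["color"][230:310,200:290]
cv2.imwrite("pics/s21.png",cv2.resize(o,None,fx=7,fy=7,interpolation=cv2.INTER_CUBIC)[:,:,::-1])
E
```

```text
position: [0.6268, -0.1813, 0.0981]
force: [0.1, 0.1, 0.9]
position: [0.6258, -0.181, 0.0981]
force: [-0.6, -0.4, 0.3]
position: [0.6249, -0.1807, 0.0981]
force: [-0.7, 0.2, -0.2]
```

View pics/w21.png

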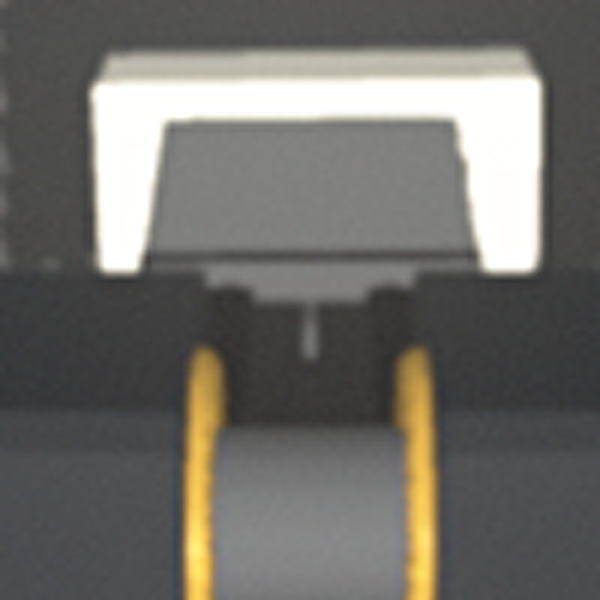

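View pics/s21.png

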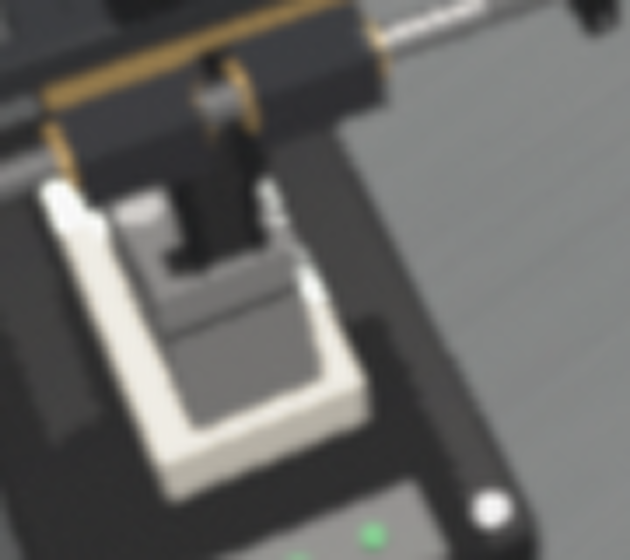

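```bash
python3 - <<'E'
from rig import bot
from h import *
s=bot.read_state();R=s["tcp_rot"];p=s["position"]
sc=bot.capture("scene");w=dict(np.load("w21.npz"))
def ixy(c,u,v,name):
    o,d=ray(c,u,v,name);o2=R.T@(o-p);d2=R.T@d;t=-o2[1]/d2[1];q=o2+d2*t
    return (q*1000).round(1), (p+R@q).round(4)
for nm,(x,y) in dict(fingerbot=(228,250),tailtop=(232,287),groove=(235,312),tailbot=(257,401),insouter=(267,460)).items():
    print(nm,ixy(sc,200+x/7,230+y/7,"scene"))
# wrist: height for points assuming tool z known from scene
for nm,r in dict(fingerbot=240,groove=232.5,tailbot=210).items(): print(nm,[(z,(R.T@(onz(w,282,r,z,"wrist")-p)*1000).round(1)[2]) for z in (.043,.08,.0871,.09,.095,.1)])
o=sc["color"][225:300,195:285];cv2.imwrite("pics/s22.png",cv2.resize(o,None,fx=8,fy=8,interpolation=cv2.INTER_CUBIC)[:,:,::-1])
E
```

```text
fingerbot (array([-12.5,   0. ,  -6. ]), array([ 0.6308, -0.1825,  0.1106]))
tailtop (array([ 8.5,  0. , -2.2]), array([ 0.6271, -0.1814,  0.0897]))
groove (array([22.8,  0. ,  0.1]), array([ 0.6249, -0.1808,  0.0753]))
tailbot (array([55. ,  0. , -6.1]), array([ 0.6309, -0.1825,  0.0432]))
insouter (array([87.3,  0. , -4.4]), array([ 0.6292, -0.182 ,  0.0108]))
fingerbot [(0.043, np.float64(14.3)), (0.08, np.float64(1.2)), (0.0871, np.float64(-1.3)), (0.09, np.float64(-2.3)), (0.095, np.float64(-4.1)), (0.1, np.float64(-5.9))]
groove [(0.043, np.float64(8.4)), (0.08, np.float64(-3.7)), (0.0871, np.float64(-6.1)), (0.09, np.float64(-7.0)), (0.095, np.float64(-8.6)), (0.1, np.float64(-10.3))]
tailbot [(0.043, np.float64(-8.8)), (0.08, np.float64(-18.2)), (0.0871, np.float64(-20.0)), (0.09, np.float64(-20.7)), (0.095, np.float64(-22.0)), (0.1, np.float64(-23.2))]
```

View pics/s22.png

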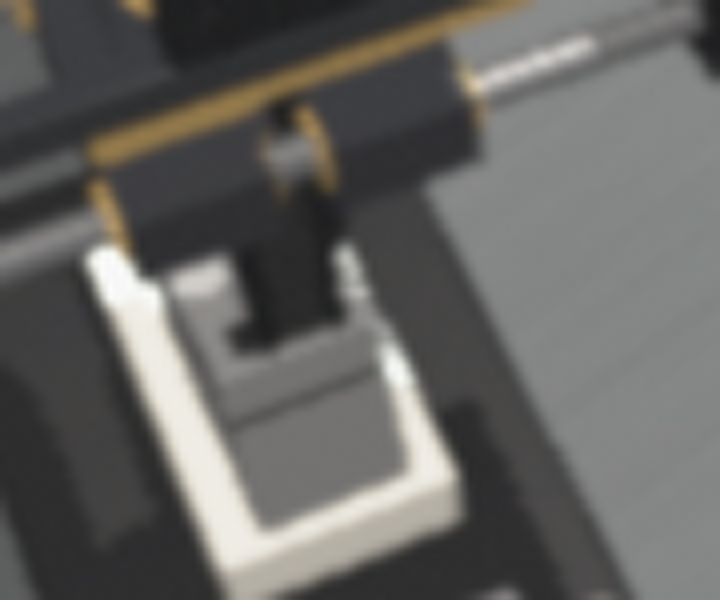

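```bash
python3 - <<'E'
from rig import bot
from h import *
sc=bot.capture("scene")
R=np.array([[0.001,-0.274,-0.962],[0,-0.962,0.274],[-1,0,-0.001]]);p=np.array([.6178,-.1788,.0724])
im=cv2.imread("pics/s11.png")
for x in (11,0,-12):
  for y in (22,37,-22,-37):
    for z in (-9.5,):
      q=proj(sc,p+R@np.array([x,y,z])/1000,"scene");c=((q-[170,180])*3.5+1.25).astype(int);cv2.circle(im,tuple(int(v) for v in c),3,{11:(0,0,255),0:(0,255,0),-12:(255,0,0)}[x],-1)
cv2.imwrite("pics/s11o.png",im[100:400])
s=bot.read_state();R=s["tcp_rot"];p=s["position"];im=sc["color"][:,:,::-1].copy();im=cv2.resize(im[225:300,195:285],None,fx=8,fy=8,interpolation=cv2.INTER_CUBIC)
for x in (11,0,-12):
  for y in (15,-15):
    q=proj(sc,p+R@np.array([x,y,-9.5])/1000,"scene");c=((q-[195,225])*8+3.5).astype(int);cv2.circle(im,tuple(int(v) for v in c),4,{11:(0,0,255),0:(0,255,0),-12:(255,0,0)}[x],-1)
cv2.imwrite("pics/s22o.png",im)
E
```

```text
(no output)
```

View pics/s11o.png

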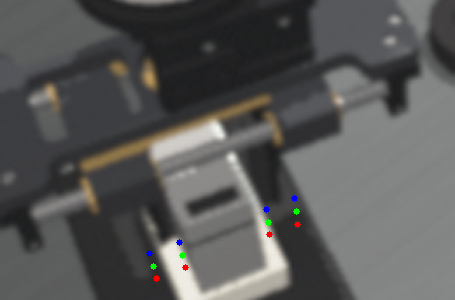

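View pics/s22o.png

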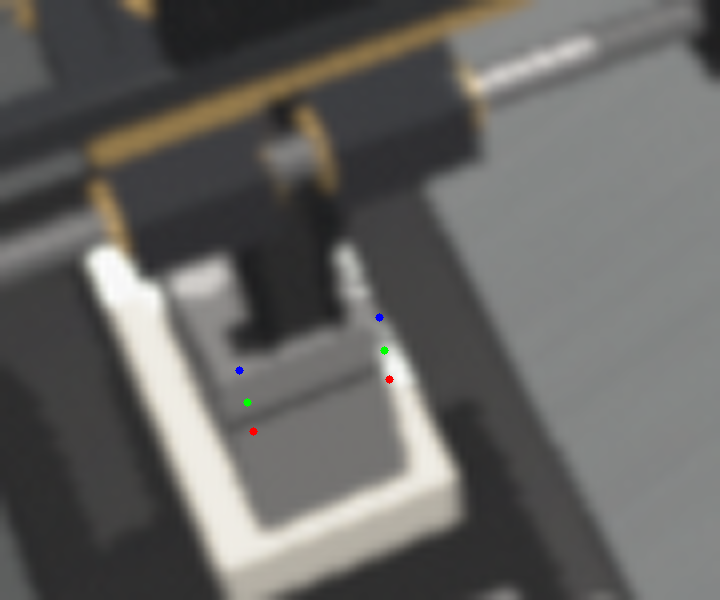

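The visible finger ends sit higher than I assumed: both cameras put them well short of 11 mm ahead of the TCP. I'll back off to just behind the rib and come down by feel.

```bash
python3 -m inch '{"dp":[[0,0,-5],[0,0,0],[1.5,0,0],[0,0,0]],"yaw":[0,0,0,0]}' | grep -E "posi|force"; python3 -m inch '{"dp":[[1.5,0,0],[0,0,0]],"yaw":[0,0]}' | grep -E "posi|force"; python3 -m inch '{"dp":[[1.5,0,0],[0,0,0]],"yaw":[0,0]}' | grep -E "posi|force"; python3 -m inch '{"dp":[[1.5,0,0],[0,0,0]],"yaw":[0,0]}' | grep -E "posi|force"
```

```text
position: [0.6298, -0.1822, 0.0963]
force: [-0.3, -1.1, -0.7]
position: [0.6296, -0.182, 0.0948]
force: [-0.5, 0.3, 0.7]
position: [0.6296, -0.1821, 0.0933]
force: [-1.2, 0.2, 0.1]
position: [0.6297, -0.1821, 0.0919]
force: [-0.3, 0.2, -0.9]
```

```bash
python3 -m inch '{"dp":[[1.5,0,0],[0,0,0]],"yaw":[0,0]}' | grep -E "posi|force"; python3 -m inch '{"dp":[[1.5,0,0],[0,0,0]],"yaw":[0,0]}' | grep -E "posi|force"; python3 - <<'E'
from rig import bot
from h import *
c=bot.capture("wrist");np.savez("w23.npz",**c);cv2.imwrite("pics/w23.png",cv2.resize(c["color"][190:290,230:330],None,fx=6,fy=6,interpolation=cv2.INTER_CUBIC)[:,:,::-1])
c=bot.capture("scene");o=c["color"][225:300,195:285]
cv2.imwrite("pics/s23.png",cv2.resize(o,None,fx=7,fy=7,interpolation=cv2.INTER_CUBIC)[:,:,::-1])
E
```

```text
position: [0.6297, -0.1821, 0.0904]
force: [-0.1, 0.7, -0.3]
position: [0.6297, -0.1821, 0.0889]
force: [-0.3, 0.6, -0.2]
```

View pics/w23.png

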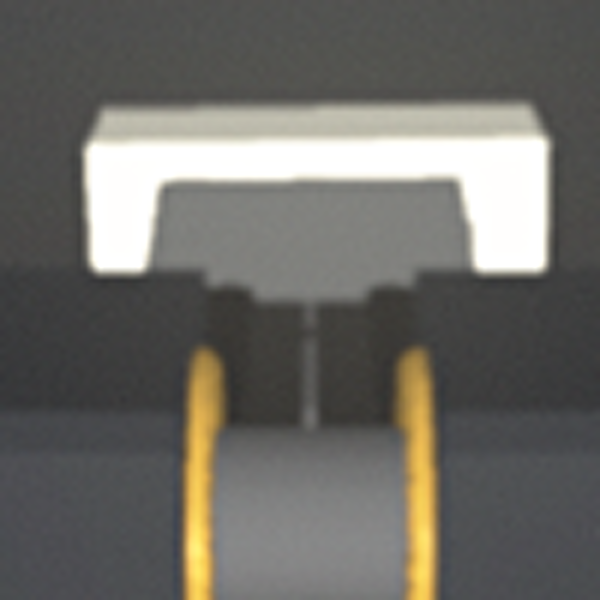

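View pics/s23.png

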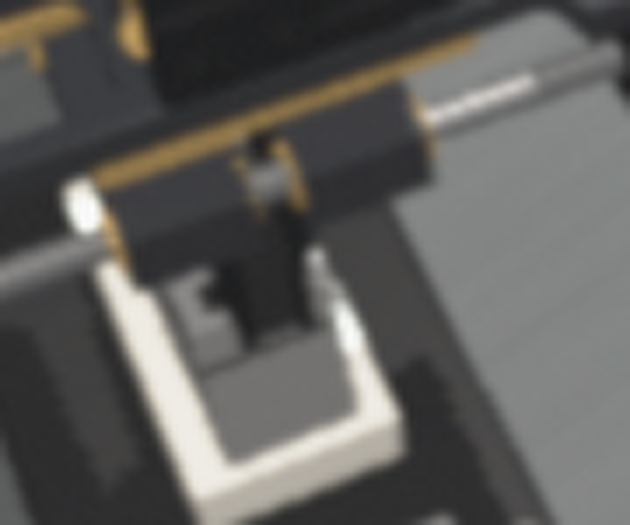

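```bash
python3 -m inch '{"dp":[[0,0,1],[0,0,0]],"yaw":[0,0]}' | grep -E "posi|force"; python3 -m inch '{"dp":[[0,0,1],[0,0,0]],"yaw":[0,0]}' | grep -E "posi|force"; python3 -m inch '{"dp":[[0,0,1],[0,0,0]],"yaw":[0,0]}' | grep -E "posi|force"; python3 -m inch '{"dp":[[0,0,1],[0,0,0]],"yaw":[0,0]}' | grep -E "posi|force"
```

```text
position: [0.6287, -0.1818, 0.0892]
force: [-0.8, -0.2, -0.8]
position: [0.6277, -0.1815, 0.0892]
force: [-0.7, -0.3, 0.7]
position: [0.6267, -0.1813, 0.0892]
force: [-0.3, -0.3, 0.3]
position: [0.6258, -0.181, 0.0891]
force: [-0.3, -0.7, 0.2]
```

```bash
python3 -m inch '{"dp":[[0,0,1],[0,0,0]],"yaw":[0,0]}' | grep -E "posi|force"; python3 -m inch '{"dp":[[0,0,1],[0,0,0]],"yaw":[0,0]}' | grep -E "posi|force"; python3 -m inch '{"dp":[[0,0,1],[0,0,0]],"yaw":[0,0]}' | grep -E "posi|force";  python3 - <<'E'
from rig import bot
from h import *
c=bot.capture("wrist");np.savez("w24.npz",**c);cv2.imwrite("pics/w24.png",cv2.resize(c["color"][190:290,230:330],None,fx=6,fy=6,interpolation=cv2.INTER_CUBIC)[:,:,::-1])
c=bot.capture("scene");o=c["color"][225:300,195:285]
cv2.imwrite("pics/s24.png",cv2.resize(o,None,fx=7,fy=7,interpolation=cv2.INTER_CUBIC)[:,:,::-1])
E
```

```text
position: [0.6249, -0.1808, 0.0891]
force: [-0.6, -0.4, 0.5]
position: [0.6239, -0.1805, 0.0891]
force: [0.5, -0.8, 0.3]
position: [0.6229, -0.1802, 0.0891]
force: [0.4, -0.3, -0.5]
```

View pics/w24.png

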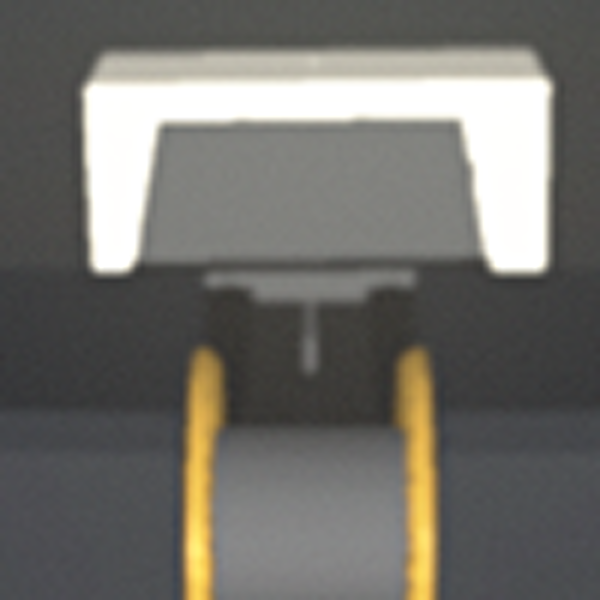

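View pics/s24.png

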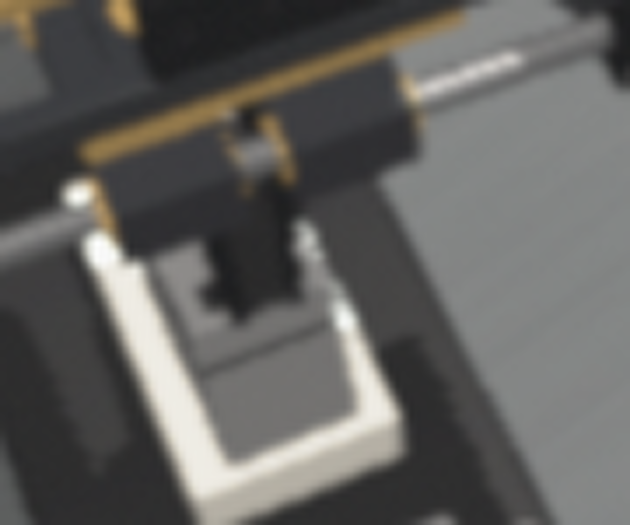

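```bash
python3 -m inch '{"dp":[[0,0,-6],[1.5,0,0],[1.5,0,0],[0,0,0]],"yaw":[0,0,0,0]}' | grep -E "posi|force"; python3 -m inch '{"dp":[[1.5,0,0],[0,0,0]],"yaw":[0,0]}' | grep -E "posi|force"; python3 -m inch '{"dp":[[1.5,0,0],[0,0,0]],"yaw":[0,0]}' | grep -E "posi|force"; python3 -m inch '{"dp":[[1.5,0,0],[0,0,0]],"yaw":[0,0]}' | grep -E "posi|force"; python3 -m inch '{"dp":[[1.5,0,0],[0,0,0]],"yaw":[0,0]}' | grep -E "time|posi|force"
```

```text
position: [0.6287, -0.1819, 0.0857]
force: [0.0, 0.7, 0.4]
position: [0.6291, -0.182, 0.0847]
force: [0.2, -0.3, 1.2]
position: [0.6296, -0.1822, 0.0842]
force: [-0.9, 0.9, 6.0]
position: [0.6301, -0.1824, 0.0838]
force: [-0.5, 0.6, 10.1]
time_s: 24.15
position: [0.6306, -0.1825, 0.0834]
force: [-1.7, 1.5, 14.8]
```

```bash
python3 -m inch '{"dp":[[-2.2,0,0],[0,0,0]],"yaw":[0,0]}' | grep -E "posi|force"; python3 -m inch '{"dp":[[0,0,1],[0,0,0]],"yaw":[0,0]}' | grep -E "posi|force"; python3 -m inch '{"dp":[[0,0,1],[0,0,0]],"yaw":[0,0]}' | grep -E "posi|force"; python3 -m inch '{"dp":[[0,0,1],[0,0,0]],"yaw":[0,0]}' | grep -E "posi|force";python3 -m inch '{"dp":[[0,0,1],[0,0,0]],"yaw":[0,0]}' | grep -E "time|posi|force"
```

```text
position: [0.6296, -0.1822, 0.0841]
force: [-0.4, 0.7, 7.4]
position: [0.6295, -0.1822, 0.0842]
force: [0.3, 0.8, 8.0]
position: [0.6292, -0.1822, 0.0843]
force: [1.6, 0.6, 7.7]
position: [0.6289, -0.1822, 0.0844]
force: [2.2, 0.7, 7.0]
time_s: 24.98
position: [0.6286, -0.1821, 0.0846]
force: [3.0, -0.2, 5.6]
```

```bash
python3 -m inch '{"dp":[[0,0,1],[0,0,1],[0,0,0]],"yaw":[0,0,0]}' | grep -E "posi|force"; python3 - <<'E'
from rig import bot
from h import *
c=bot.capture("wrist");np.savez("w25.npz",**c);cv2.imwrite("pics/w25.png",cv2.resize(c["color"][190:290,230:330],None,fx=6,fy=6,interpolation=cv2.INTER_CUBIC)[:,:,::-1])
c=bot.capture("scene");o=c["color"][225:300,195:285]
cv2.imwrite("pics/s25.png",cv2.resize(o,None,fx=7,fy=7,interpolation=cv2.INTER_CUBIC)[:,:,::-1])
E
```

```text
position: [0.6272, -0.1819, 0.0847]
force: [5.1, -0.3, 5.7]
```

View pics/w25.png

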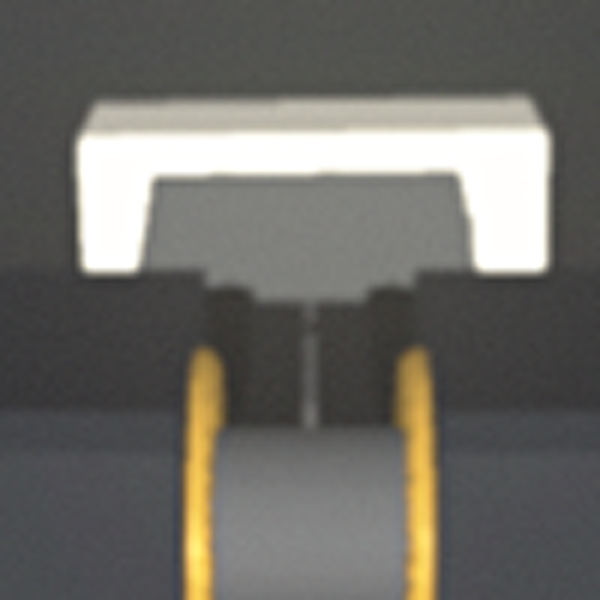

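View pics/s25.png

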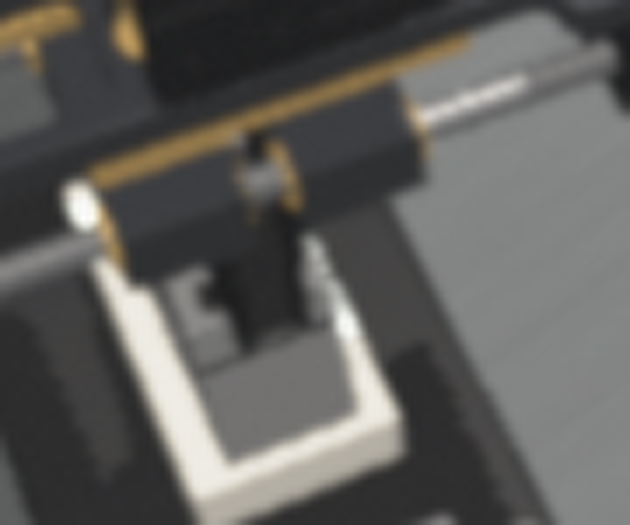

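```bash
python3 -m inch '{"dp":[[0,0,1],[0,0,0]],"yaw":[0,0]}' | grep -E "posi|force"; python3 -m inch '{"dp":[[0,0,1],[0,0,0]],"yaw":[0,0]}' | grep -E "posi|force"; python3 -m inch '{"dp":[[0,0,1],[0,0,0]],"yaw":[0,0]}' | grep -E "posi|force";python3 -m inch '{"dp":[[0,0,1],[0,0,0]],"yaw":[0,0]}' | grep -E "time|posi|force"; cat > v.py <<'E'
import sys
from rig import bot
from h import *
n=sys.argv[1]
c=bot.capture("wrist");np.savez("w"+n+".npz",**c);a=cv2.resize(c["color"][190:265,230:330],None,fx=4,fy=4,interpolation=cv2.INTER_CUBIC)
c=bot.capture("scene");o=cv2.resize(c["color"][225:300,195:285],None,fx=4,fy=4,interpolation=cv2.INTER_CUBIC)
cv2.imwrite(f"pics/v{n}.png",np.hstack([a,o])[:,:,::-1])
E
python3 v.py 26
```

```text
position: [0.6261, -0.1816, 0.0846]
force: [3.7, -2.1, 6.1]
position: [0.6251, -0.1813, 0.0846]
force: [3.4, -0.7, 7.8]
position: [0.6241, -0.1811, 0.0845]
force: [3.5, -0.8, 7.2]
time_s: 26.0
position: [0.6231, -0.1808, 0.0845]
force: [4.0, -0.4, 6.4]
```

View pics/v26.png

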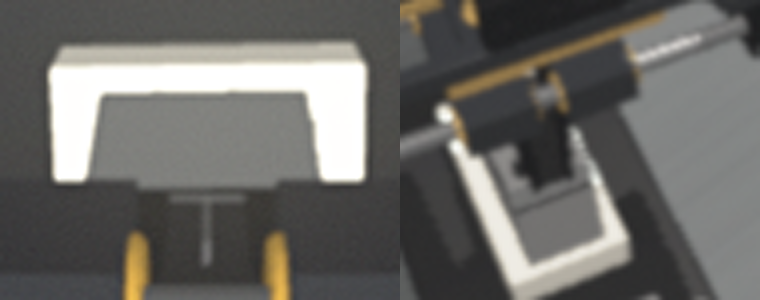

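```bash
python3 -m inch '{"dp":[[-3.5,0,0],[0,0,-9],[0,0,0],[1.5,0,0],[1.5,0,0],[0,0,0]],"yaw":[0,0,0,0,0,0]}' | grep -E "posi|force"; python3 -m inch '{"dp":[[1,0,0],[0,0,0]],"yaw":[0,0]}' | grep -E "posi|force"; python3 -m inch '{"dp":[[1,0,0],[0,0,0]],"yaw":[0,0]}' | grep -E "posi|force"; python3 -m inch '{"dp":[[1,0,0],[0,0,0]],"yaw":[0,0]}' | grep -E "time|posi|force"
```

```text
position: [0.6292, -0.1822, 0.0841]
force: [0.5, 1.0, 8.0]
position: [0.6296, -0.1823, 0.0839]
force: [-0.6, 0.5, 10.0]
position: [0.6299, -0.1824, 0.0836]
force: [0.3, 1.4, 12.7]
time_s: 27.1
position: [0.6303, -0.1825, 0.0834]
force: [0.0, 0.0, 16.8]
```

```bash
python3 -m inch '{"dp":[[-6,0,0],[0,0,-3],[0,0,0],[3,0,0],[0,0,0]],"yaw":[0,0,0,0,0]}' | grep -E "posi|force"; python3 -m inch '{"dp":[[1,0,0],[0,0,0]],"yaw":[0,0]}' | grep -E "posi|force"; python3 -m inch '{"dp":[[1,0,0],[0,0,0]],"yaw":[0,0]}' | grep -E "posi|force"; python3 -m inch '{"dp":[[1,0,0],[0,0,0]],"yaw":[0,0]}' | grep -E "time|posi|force"
```

```text
position: [0.632, -0.1829, 0.0835]
force: [0.3, 0.5, 8.0]
position: [0.6323, -0.183, 0.0832]
force: [-0.3, 0.2, 10.8]
position: [0.6326, -0.1832, 0.0829]
force: [-1.5, 0.7, 13.3]
time_s: 28.02
position: [0.6329, -0.1833, 0.0826]
force: [-1.3, 0.4, 16.7]
```

```bash
python3 -m inch '{"dp":[[-14,0,0],[-6,0,7],[0,0,7],[0,0,0],[0,0,0],[0,0,0],[0,0,0],[0,0,0]],"yaw":[0,0,0,0,0,0,0,0]}' 48; python3 - <<'E'
from rig import bot
from h import *
s=bot.read_state();print(totool(s,np.array([.6178,-.1788,.0724])-s["position"]),s["opening"]*87,s["time_s"])
E
```

```text
time_s: 28.68
position: [0.6173, -0.1786, 0.0992]
tcp_rot: [[-0.001, -0.274, -0.962], [0.0, -0.962, 0.274], [-1.0, -0.0, 0.001]]
force: [0.6, -0.3, -0.4]
opening: 0.508
[26.8  0.1 -0.6] 44.18186700850854 28.6833
```

```bash
python3 -m inch '{"dp":[[13,0,0],[13,0,0],[0,0,0],[0,0,0]],"yaw":[0,0,0,0]}' 48 | grep -E "posi|force"; python3 -m inch '{"dp":[[0,0,0],[0,0,0],[0,0,0],[0,0,0]],"yaw":[0,0,0,0]}' 20 | grep -E "posi|force|open";  python3 -m inch '{"dp":[[0,0,2],[0,0,2],[0,0,2],[0,0,2],[0,0,0]],"yaw":[0,0,0,0,0]}' | grep -E "posi|force"; python3 -m inch '{"dp":[[0,0,2],[0,0,1],[0,0,0]],"yaw":[0,0,0]}' | grep -E "time|posi|force"
```

```text
position: [0.616, -0.178, 0.0718]
force: [-1.0, -0.1, 0.8]
position: [0.6176, -0.1789, 0.0743]
force: [0.1, 0.5, -1.3]
opening: 0.411
position: [0.6127, -0.1777, 0.0755]
force: [5.1, -1.2, 1.0]
time_s: 30.02
position: [0.6108, -0.1772, 0.0758]
force: [6.3, -2.0, 2.2]
```

```bash
python3 -m inch '{"dp":[[0,0,2],[0,0,1.5],[0,0,0]],"yaw":[0,0,0]}' | grep -E "time|posi|force"; python3 v.py 27
```

```text
time_s: 30.27
position: [0.6083, -0.1766, 0.0762]
force: [6.5, -1.4, 1.0]
```

View pics/v27.png

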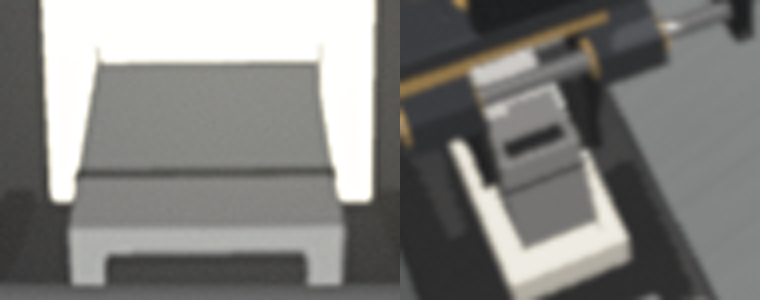

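The tail is now about 2 mm clear of the end wall, with the pocket's inner corners visible beyond it. Press down, holding it back.

```bash
python3 -m inch '{"dp":[[2,0,0.7],[0,0,0]],"yaw":[0,0]}' | grep -E "time|posi|force";python3 -m inch '{"dp":[[2,0,0.7],[0,0,0]],"yaw":[0,0]}' | grep -E "time|posi|force";python3 -m inch '{"dp":[[2,0,0.7],[0,0,0]],"yaw":[0,0]}' | grep -E "time|posi|force"; python3 v.py 28
```

```text
time_s: 30.53
position: [0.6094, -0.1769, 0.075]
force: [8.7, -1.3, 6.1]
time_s: 30.7
position: [0.6102, -0.1772, 0.074]
force: [9.6, -1.7, 8.9]
time_s: 30.87
position: [0.611, -0.1775, 0.0731]
force: [10.7, -0.4, 11.8]
```

View pics/v28.png

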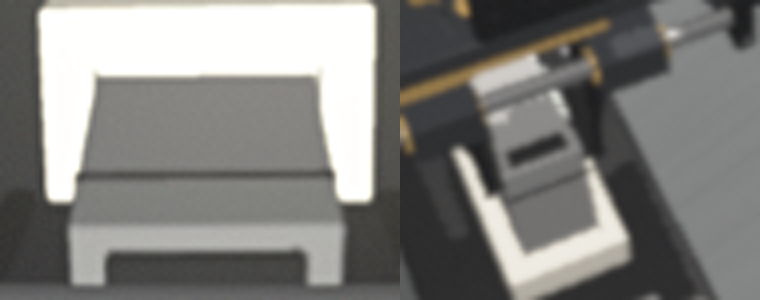

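Geometry matches the pack rocking about its nose: the grip should swing +x as it drops. I'll follow that arc.

```bash
python3 -m inch '{"dp":[[1.5,0,-1],[0,0,0]],"yaw":[0,0]}' | grep -E "time|posi|force";python3 -m inch '{"dp":[[1.5,0,-1],[0,0,0]],"yaw":[0,0]}' | grep -E "time|posi|force";python3 -m inch '{"dp":[[1.5,0,-1],[0,0,0]],"yaw":[0,0]}' | grep -E "time|posi|force"; python3 v.py 29
```

```text
time_s: 31.13
position: [0.6121, -0.1779, 0.0719]
force: [11.2, -1.1, 13.0]
time_s: 31.3
position: [0.613, -0.1784, 0.0707]
force: [9.3, -2.1, 12.7]
time_s: 31.47
position: [0.614, -0.1787, 0.0694]
force: [9.6, -1.6, 13.8]
```

View pics/v29.png

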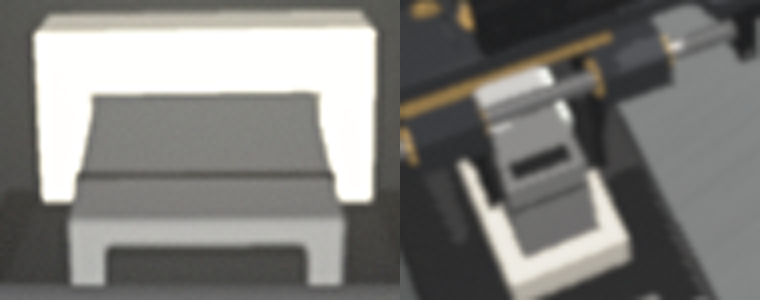

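It is rocking down: the visible tail face shrank from 110 to 78 px. Continue.

```bash
python3 -m inch '{"dp":[[1.5,0,-1],[0,0,0]],"yaw":[0,0]}' | grep -E "time|posi|force";python3 -m inch '{"dp":[[1.5,0,-1],[0,0,0]],"yaw":[0,0]}' | grep -E "time|posi|force"; python3 v.py 30
```

```text
time_s: 31.73
position: [0.6149, -0.179, 0.068]
force: [10.7, -1.2, 15.4]
time_s: 31.9
position: [0.6159, -0.1793, 0.0664]
force: [10.9, -1.3, 15.0]
```

View pics/v30.png

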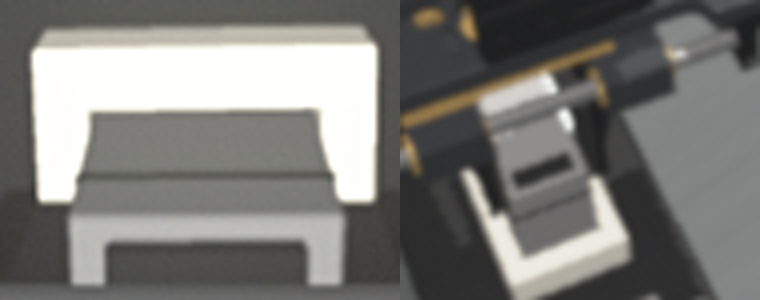

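```bash
python3 -m inch '{"dp":[[1.5,0,-1],[0,0,0]],"yaw":[0,0]}' | grep -E "time|posi|force";python3 -m inch '{"dp":[[1.5,0,-1],[0,0,0]],"yaw":[0,0]}' | grep -E "time|posi|force";python3 -m inch '{"dp":[[1.5,0,-0.5],[0,0,0]],"yaw":[0,0]}' | grep -E "time|posi|force"; python3 v.py 31
```

```text
time_s: 32.17
position: [0.6169, -0.1796, 0.0648]
force: [11.2, -2.5, 13.1]
time_s: 32.33
position: [0.6179, -0.1799, 0.0633]
force: [10.6, -1.1, 13.1]
time_s: 32.5
position: [0.6183, -0.18, 0.0628]
force: [8.4, -0.3, 18.7]
```

View pics/v31.png

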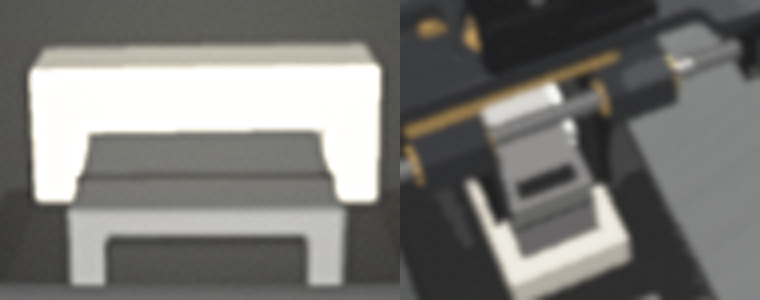

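Vertical force jumped while z stopped, so it has bottomed. Ease off and release, then check flatness.

```bash
python3 -m inch '{"dp":[[-2.5,0,-1.5],[0,0,0]],"yaw":[0,0]}' | grep -E "time|posi|force";python3 -m inch '{"dp":[[0,0,0],[0,0,0],[0,0,0],[0,0,0]],"yaw":[0,0,0,0]}' 44| grep -E "time|posi|force|open"; python3 -m inch '{"dp":[[-20,0,0],[-30,0,0],[0,0,0],[0,0,0]],"yaw":[0,0,0,0]}' 0 | grep -E "time|posi|force|open"; python3 - <<'E'
from rig import bot
from h import *
c=bot.capture("wrist");np.savez("w32.npz",**c);a=cv2.resize(c["color"][150:270,220:340],None,fx=3.2,fy=3.2,interpolation=cv2.INTER_CUBIC)
c=bot.capture("scene");np.savez("s32.npz",**c);o=cv2.resize(c["color"][220:316,190:286],None,fx=4,fy=4,interpolation=cv2.INTER_CUBIC)
cv2.imwrite("pics/v32.png",np.hstack([a,o])[:,:,::-1])
E
```

```text
time_s: 32.77
position: [0.6179, -0.1798, 0.0633]
force: [9.4, -2.3, 8.8]
time_s: 33.1
position: [0.6081, -0.1757, 0.0574]
force: [0.6, -1.1, -0.0]
opening: 0.505
time_s: 33.43
position: [0.6103, -0.1768, 0.1094]
force: [-0.7, 0.5, -1.0]
opening: 0.29
```

View pics/v32.png

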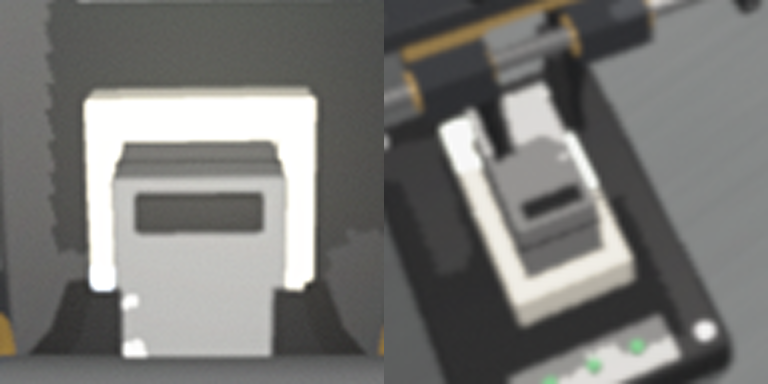

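Looks flat. Next, a seating press of about 10 N from above with closed fingers.

```bash
python3 -m inch '{"dp":[[10,0,0],[6,0,0],[0,0,0],[0,0,0]],"yaw":[0,0,0,0]}' 0| grep -E "time|posi|force|open"; python3 -m inch '{"dp":[[8,0,0],[8,0,0],[0,0,0]],"yaw":[0,0,0]}' | grep -E "time|posi|force|open"; python3 -m inch '{"dp":[[2,0,0],[2,0,0],[0,0,0]],"yaw":[0,0,0]}' | grep -E "time|posi|force|open";  python3 -m inch '{"dp":[[1.5,0,0],[0,0,0]],"yaw":[0,0]}' | grep -E "time|posi|force|open"
```

```text
time_s: 33.87
position: [0.6088, -0.176, 0.0904]
force: [-0.1, 0.2, -0.2]
opening: 0.009
time_s: 34.12
position: [0.6088, -0.176, 0.0743]
force: [-1.3, 0.2, 0.1]
opening: 0.005
time_s: 34.37
position: [0.6103, -0.1766, 0.073]
force: [-0.9, 0.6, 3.8]
opening: 0.004
time_s: 34.53
position: [0.6107, -0.1767, 0.0725]
force: [-2.4, 1.1, 8.8]
opening: 0.002
```

```bash
python3 -m inch '{"dp":[[1,0,0],[0,0,0],[0,0,0]],"yaw":[0,0,0]}' | grep -E "time|posi|force"; python3 -m inch '{"dp":[[-10,0,0],[0,0,-16],[0,0,0],[0,0,0]],"yaw":[0,0,0,0]}' | grep -E "time|posi|force"; python3 - <<'E'
from rig import bot
from h import *
s=bot.read_state();print(s["position"])
E
```

```text
time_s: 34.78
position: [0.6109, -0.1768, 0.0723]
force: [-2.9, 0.8, 10.2]
time_s: 35.12
position: [0.6259, -0.1812, 0.0802]
force: [-0.1, 1.1, -0.6]
[ 0.62594229 -0.18122805  0.08016026]
```

```bash
python3 -m inch '{"dp":[[2,0,0],[0,0,0]],"yaw":[0,0]}' | grep -E "time|posi|force"; python3 -m inch '{"dp":[[1.5,0,0],[0,0,0]],"yaw":[0,0]}' | grep -E "time|posi|force"; python3 -m inch '{"dp":[[1.5,0,0],[0,0,0]],"yaw":[0,0]}' | grep -E "time|posi|force"; python3 -m inch '{"dp":[[1.5,0,0],[0,0,0]],"yaw":[0,0]}' | grep -E "time|posi|force"
```

```text
time_s: 35.28
position: [0.6242, -0.1804, 0.077]
force: [0.1, 0.6, -0.1]
time_s: 35.45
position: [0.6246, -0.1806, 0.0757]
force: [-0.0, -0.2, 0.1]
time_s: 35.62
position: [0.6251, -0.1808, 0.0745]
force: [0.6, 0.3, 0.0]
time_s: 35.78
position: [0.6256, -0.181, 0.0734]
force: [-0.1, 0.3, 0.7]
```

```bash
python3 -m inch '{"dp":[[1.5,0,0],[1,0,0],[0,0,0]],"yaw":[0,0,0]}' | grep -E "time|posi|force"; python3 -m inch '{"dp":[[1,0,0],[0,0,0],[0,0,0]],"yaw":[0,0,0]}' | grep -E "time|posi|force"; python3 v.py 33
```

```text
time_s: 36.03
position: [0.6264, -0.1812, 0.0728]
force: [-1.7, 0.9, 8.8]
time_s: 36.28
position: [0.6266, -0.1813, 0.0727]
force: [-2.2, 1.1, 12.0]
```

View pics/v33.png

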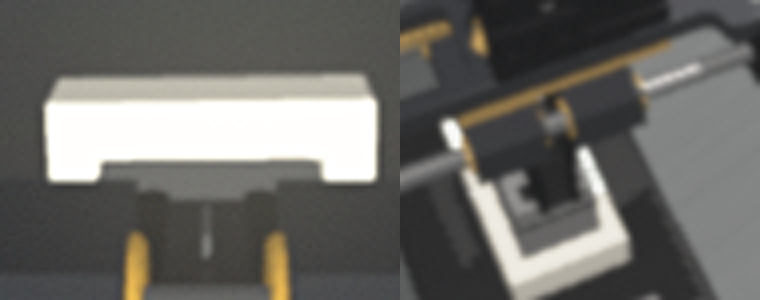

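```bash
python3 -m inch '{"dp":[[-10,0,0],[0,0,20],[0,0,20],[3,0,0],[0,0,0]],"yaw":[0,0,0,0,0]}' | grep -E "time|posi|force"; python3 -m inch '{"dp":[[3,0,0],[0,0,0]],"yaw":[0,0]}' | grep -E "time|posi|force"; python3 -m inch '{"dp":[[1.5,0,0],[0,0,0]],"yaw":[0,0]}' | grep -E "time|posi|force"; python3 -m inch '{"dp":[[1.5,0,0],[0,0,0]],"yaw":[0,0]}' | grep -E "time|posi|force"; python3 -m inch '{"dp":[[1.5,0,0],[0,0,0]],"yaw":[0,0]}' | grep -E "time|posi|force"
```

```text
time_s: 36.8
position: [0.5861, -0.1696, 0.0765]
force: [0.3, 0.7, -0.5]
time_s: 36.97
position: [0.588, -0.1705, 0.0735]
force: [0.1, -0.5, 0.0]
time_s: 37.13
position: [0.5875, -0.1702, 0.0719]
force: [-0.2, 0.5, 0.1]
time_s: 37.3
position: [0.5871, -0.17, 0.0705]
force: [1.0, 0.4, 0.5]
time_s: 37.47
position: [0.5873, -0.1701, 0.0695]
force: [-0.2, -0.3, -0.1]
```

```bash
python3 -m inch '{"dp":[[1,0,0],[0,0,0]],"yaw":[0,0]}' | grep -E "time|posi|force"; python3 -m inch '{"dp":[[1,0,0],[0,0,0]],"yaw":[0,0]}' | grep -E "time|posi|force"; python3 -m inch '{"dp":[[1,0,0],[0,0,0]],"yaw":[0,0]}' | grep -E "time|posi|force"; python3 -m inch '{"dp":[[1,0,0],[0,0,0]],"yaw":[0,0]}' | grep -E "time|posi|force"
```

```text
time_s: 37.63
position: [0.5873, -0.1701, 0.0693]
force: [-0.5, 0.2, 6.1]
time_s: 37.8
position: [0.5873, -0.1701, 0.0692]
force: [-2.0, 1.3, 9.9]
time_s: 37.97
position: [0.5874, -0.1701, 0.0692]
force: [-3.3, 2.2, 14.9]
time_s: 38.13
position: [0.5875, -0.1701, 0.0691]
force: [-5.3, 2.6, 20.3]
```

Touch heights: nose end 69.4 mm, rib 73.3 mm at the TCP. The 3.9 mm difference matches the 4 mm rib, so the pack is flat. The tip offset agrees with the earlier rib touch, so it is at floor depth. Retreat and check.

```bash
python3 -m inch '{"dp":[[-5,0,0],[-30,0,0],[-35,0,0],[-35,0,0],[0,0,35],[0,0,35],[0,0,0],[0,0,0],[0,0,0]],"yaw":[0,0,0,0,0,0,0,0,0]}' | grep -E "time|posi|force"; python3 - <<'E'
from rig import bot
from h import *
c=bot.capture("wrist");np.savez("w40.npz",**c);a=cv2.resize(c["color"][40:240,200:360],None,fx=2.5,fy=2.5,interpolation=cv2.INTER_CUBIC)
t=bot.capture("top");cv2.imwrite("pics/t40.png",t["color"][:,:,::-1])
c=bot.capture("scene");o=cv2.resize(c["color"][220:320,180:280],None,fx=4,fy=4,interpolation=cv2.INTER_CUBIC)
cv2.imwrite("pics/v40.png",np.hstack([a[:400],o])[:,:,::-1]);cv2.imwrite("pics/s40.png",c["color"][:,:,::-1])
E
```

```text
time_s: 38.88
position: [0.5203, -0.1512, 0.1707]
force: [0.3, -0.7, -0.5]
```

View pics/v40.png

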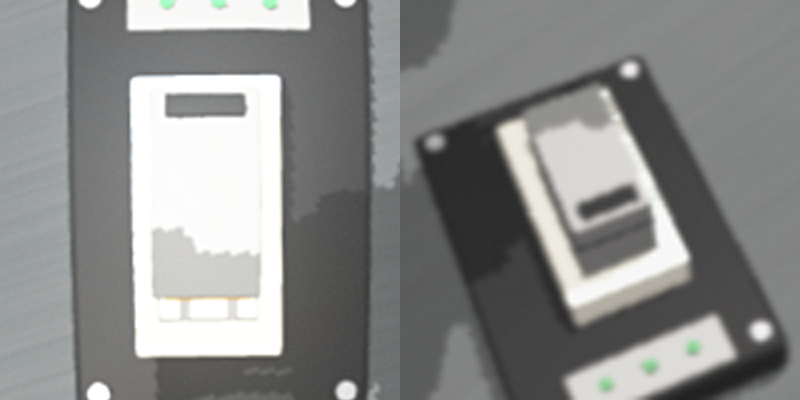

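View pics/s40.png

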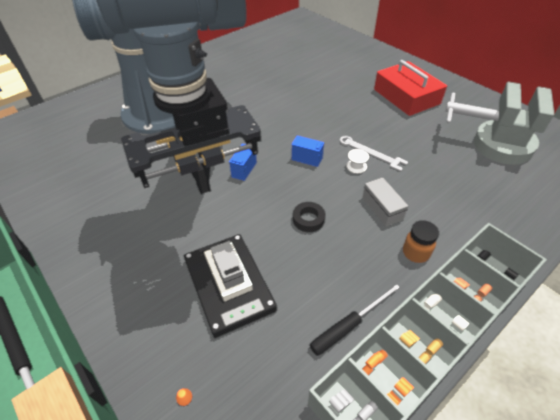

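View pics/t40.png

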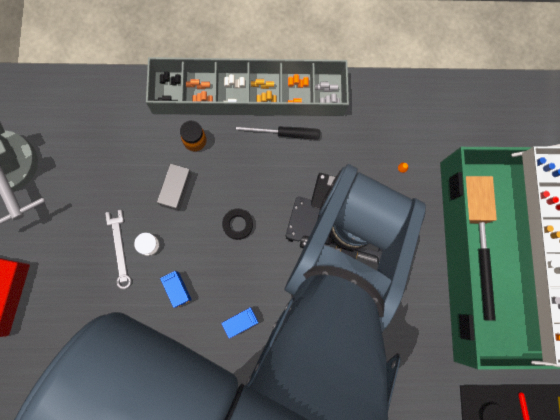

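The pack lies square in the pocket: wrist crop x 152–262, nose edge at row 297 against the pushed-back plate. Every bystander is at its starting pixels in both views. Hand in.

```bash
python3 -c "
from rig import bot
s=bot.read_state();print(s['time_s'],s['force'],s['qvel'].round(2));print(bot.hand_in())"
```

```text
39.0333 [-0.34278088  0.40361346  0.47434787] [-0.07  0.17  0.16 -0.04  0.22  0.08]
the job is handed in; nothing more can be done
None
```

The ribbed grey pack is in the charger pocket, brass-contact end against the pushed-back plate, lying flat and released. I handed the job in at 39.0 s, with the gripper clear and no load on it.

**How it went:**
- I gripped the pack, found the insert with the wrist camera and corrected the pack's yaw by sight and touch.
- I let the nose dip in, pushed the plate back and rocked the tail down, following its arc.
- The highest reading I saw was about 20 N, well under the 45 N limit.

**Last checks that agreed:**
- Touching the top with closed fingers gave 69.4 mm at the nose end and 73.3 mm on the rib. That 3.9 mm difference matches the 4 mm rib, so the pack is flat.
- The implied depth is the pocket floor.
- After seating presses of 10–20 N, the pictures show the pack square in the pocket, and the bystanders I could compare have not moved.

**What failed or disagreed along the way:**
- **First dip:** it sat on the rim, skewed about 1°, and needed a yaw correction.
- **First rock-down:** it sprang back onto the end wall when I released it.
- **Rib push:** pushing from behind the rib with closed fingers only slid over the pack.
- **Fingertip position:** the tips appeared to sit about 11 mm behind the TCP by sight and touch, rather than 11 mm ahead as stated.
- **Plate travel:** I judged it by sight only and did not measure it.

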